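# Stack slide mailers on the tilted rack and pin the cover over them

## Robot

A 7-joint arm with a two-finger parallel gripper is mounted at the origin on a cart in front of the work surface, level with it; the furniture and walls round the work are solid. World frame = base frame: x ahead of the robot, y to its left, z up, the work surface at z = 0. Lengths are in m, angles in rad, forces in N, time in s.
With the tool pointing down it reaches from about 0.4 to 0.85 m from the base axis. Payload 10.4 kg.
Tool frame: the origin (TCP) lies at the very end of the fingers, on their centre line; the grasp point (between the pads) lies 19 mm behind it (manip.tcp_to_grasp is the distance from the TCP to the grasp point, in m); x points along the fingers, y is the direction in which the jaws open and shut, and the axes are right-handed (so a half turn about x gives the same grasp; the last joint's range is limited). The gripper opens to 85 mm and grips with 20 to 120 N. Pads are 22 mm wide; open, the fingers measure 114 mm over their backs; the gripper's body (76 mm by 85 mm) begins 54 mm behind the grasp point. The pads swing forward as they close: fully open they stand 13 mm farther back than shut.
Start: joints at [-0.023, 0.332, -0.065, 1.46, 0.022, 1.35, -0.088], TCP at [0.625, 0, 0.231] pointing down, gripper open.
Joint ranges: [-2.6, 2.6], [-0.5, 2.12], [-1.47, 1.34], [0.16, 2.42], [-1.27, 4.41], [0.06, 2.06], [-2.6, 2.6]. Speed limits (rad/s): [2.22, 2.22, 2.79, 2.79, 3.14, 3.14, 3.14].

## Interface

Orientations are given as a unit quaternion [x, y, z, w].
In Python, from workcell import manip, cams, hand_in gives the robot as it stands.
- The arm moves only by the shell command python3 -m handwheel 'ROWS' [FORCE]. ROWS is text: rows parted by semicolons, each of 7 numbers parted by spaces: the shift along the tool's x, y, z in mm, then the turn, a rotation vector about the tool's x, y, z in rad, then the finger opening in mm, from 0 to 85.4. A call has 1 to 8 rows; each row shifts and turns the commanded pose from where the row before left it, along the tool's axes as they then stand; what a row does not reach is not made up. A row lasts 1/10 s, in which the tool goes at most 50 mm and 8.59 degrees, less where a joint would pass 70% of its speed; a pose out of reach is approached as far as the arm can. A call with a gripper value outside its range is refused whole. The fingers move at their own pace and stop on an object; FORCE is the grip in N (left out, the last holds). Time passes only in rows, so rows that do not move let the fingers close. It gives the time, the measured TCP pose, the force and the opening at its end, in the units of the state.
- manip.get_obs(): the state, without advancing time (a new reading comes with each control period).
- cams.camera(name): name is "scene" or "side" or "wrist"; returns a dict with "color" (420x560x3 uint8, blue, green, red), "depth" (420x560 float32, m along the optical axis (not along the pixel's ray), 0 where there is no reading), "camera_matrix" (3x3 intrinsics, pixels), "origin" and "attitude" of the camera in the world; the wrist camera has in their place "T_tool_cam" (4x4, takes a point from camera to tool coordinates, whose origin is the TCP and whose axes are the tool frame's). Camera axes: x right, y down, z forward; pixel columns grow to the right and rows downward; lengths in m; the calibration is good to about 2 mm. A picture is of the moment at which its call begins: read the wrist's pose just before it.
- hand_in(): hands the job in, once; it reports no verdict.
Trained networks look in the newest picture that a camera, given by its name, has taken for a name from the list of things; names that differ only in an ending like _2 or _b are one class to them, and where a whole thing is asked for, a point or a joint stands for the part that bears it (a point fixed in the world has none). Each returns a list of dicts, best first, with "conf" (0 to 1); they miss things now and then, are a little off and sometimes report something else, mostly with a low value. They report only what shows in the picture. A call takes as long as a camera call.
- cams.recognise(camera, thing): "box" ([left, top, width, height] in pixels, round what is visible of it).
- cams.outline_of(camera, thing): "region" (420x560 bool, what is visible of it) and "box" ([left, top, width, height] in pixels, round what is visible of it).
The state is a dict: "clock": time; "joint_pos": joint angles; "joint_velocities": joint speeds; "tau": joint torques, N m; "position": TCP position; "ee_rot": TCP orientation; "ft_force": force on the tool from outside, world axes, zero at the start; "torque": the same for the moment, N m; "grip_width": opening from 0.0 (shut) to 1.0 (fully open).
Only numpy, scipy, OpenCV 4.12 (cv2) and the standard library are available. Lean on these libraries where they do the work, as an engineer would, in place of code of your own. Each camera call takes 0.05 s, during which the arm holds its last target.

## Task

Lay the blue slide mailer flat on the sloping shelf, midway between the two pins and pushed down square against the stop ledge, let go of it, then stack the yellow mailer on it in the same way, so that it too leans on the ledge. Finally lower the cover plate onto the stack so that both pins come through its two holes at once and it lies flat on the yellow mailer, let go, and leave the vials, the timer and the pen where they are.

Things in the scene. Friction and masses are not known exactly. Their poses are not given: they have to be found in the camera images.
- shelf: sloping shelf of the fixed grey rack, rising 30 degrees away from the robot. Origin: on its upper face, mid-length of the line where the face meets the stop ledge, 36 mm above the worktop. x: up the slope, y: left along the ledge, z: straight out of the face. Face 196 mm wide (y), 110 mm long (x). Ledge: wall at the low end, inner face at x = 0, 6 mm thick, 26 mm high (z).
- left_pin (a point): foot of the left brass dowel pin, on the shelf's face at x = 42, y = +78 mm of the shelf; the pin is 8 mm thick and stands 44 mm out along the shelf's z, its last 6 mm tapered; axes as the shelf's
- right_pin (a point): foot of the right dowel pin, same as the left one, at x = 42, y = -78 mm of the shelf
- blue_mailer_centre (a point): flat closed blue plastic slide mailer, 84 (its x) x 56 (its y) x 12 (its z) mm, lying on the worktop right of the rack. The point is its middle, 6 mm above its underside. Grip its plain long sides (56 mm apart, along its y). Either end may face the ledge. Not slippery: on the slope it stays where it is let go and does not slide to the ledge by itself.
- yellow_mailer_centre (a point): flat closed yellow plastic slide mailer, 84 (its x) x 56 (its y) x 12 (its z) mm, lying on the worktop right of the rack. The point is its middle, 6 mm above its underside. Grip its plain long sides (56 mm apart, along its y). Either end may face the ledge. Not slippery: on the slope it stays where it is let go and does not slide to the ledge by itself.
- blue_mailer: the blue mailer itself; origin in the middle of its underside, same axes
- yellow_mailer: the yellow mailer itself; origin in the middle of its underside, same axes
- cover_centre (a point): middle of the cover, which lies flat on the worktop left of the rack, grip up: 20 mm above its underside, inside its upright black grip block. The block is 44 (x) x 14 (y) mm and rises from the plate's top (5 mm above the underside) to 39 mm above the underside. Grip it across its 14 mm sides (along its y). Either end may go left.
- cover: the cover, 130 g: red enamelled plate 50 (its x) x 180 (its y) x 5 mm with the grip block in the middle and a through hole 11 mm wide near each end, at x = 0, y = -78 and +78 mm; origin in the middle of its underside
- green_vial: green-capped brown glass vial (25 across, 48 mm high, standing), a bystander; origin in the middle of its underside
- blue_vial: blue-capped brown glass vial (25 across, 48 mm high, standing), a bystander; origin in the middle of its underside
- timer: white square lab timer (64 x 64 x 18 mm, lying flat), a bystander; origin in the middle of its underside
- pen: orange and black marker pen (122 mm long, 11 mm thick, lying), a bystander; origin in the middle of its underside

How it is judged:
On the way, in this order (a step that is already met when the one before it is completed fails the run):
1. the blue mailer lies flat on the shelf against the ledge, released (x of blue_mailer_centre in the frame of shelf between 0.0395 and 0.045 m and y of blue_mailer_centre in the frame of shelf between -0.012 and 0.012 m and z of blue_mailer_centre in the frame of shelf between 0.004 and 0.0085 m and angle between the z axis of blue_mailer_centre and the z axis of shelf, either way round below 0.06 rad and angle between the x axis of blue_mailer_centre and the x axis of shelf, either way round below 0.07 rad and contact force between the fingers and blue_mailer below 0.05 N), for 0.2 s.
2. the yellow mailer lies on the blue one, also against the ledge, released (x of blue_mailer_centre in the frame of shelf between 0.0395 and 0.045 m and y of blue_mailer_centre in the frame of shelf between -0.012 and 0.012 m and z of blue_mailer_centre in the frame of shelf between 0.004 and 0.0085 m and angle between the z axis of each of blue_mailer_centre, yellow_mailer_centre and the z axis of shelf, either way round below 0.06 rad and angle between the x axis of each of blue_mailer_centre, yellow_mailer_centre and the x axis of shelf, either way round below 0.07 rad and x of yellow_mailer_centre in the frame of shelf between 0.0395 and 0.045 m and y of yellow_mailer_centre in the frame of shelf between -0.012 and 0.012 m and z of yellow_mailer_centre in the frame of shelf between 0.016 and 0.0205 m and contact force between the fingers and yellow_mailer below 0.05 N), for 0.2 s.
At the end, for the whole second after the job is handed in: Blue mailer flat on the shelf, yellow flat on it, each within 3 mm of the ledge, square to it within 4 degrees and within 12 mm of midway between the pins; cover flat on the yellow mailer (3 mm, 3.4 degrees) with a pin through each hole; all released and at rest (all of step 2 and x of cover_centre in the frame of shelf between 0.038 and 0.046 m and y of cover_centre in the frame of shelf between -0.004 and 0.004 m and z of cover_centre in the frame of shelf between 0.0415 and 0.047 m and angle between the z axis of cover_centre and the z axis of shelf, either way round below 0.06 rad and angle between the x axis of cover_centre and the x axis of shelf, either way round below 0.06 rad and linear speed of each of blue_mailer, yellow_mailer, cover below 0.01 m/s and angular speed of each of blue_mailer, yellow_mailer, cover below 0.1 rad/s and contact force between the fingers and blue_mailer below 0.05 N and contact force between the fingers and cover below 0.05 N); the robot touches nothing.
It fails at once if the green-capped brown glass vial is pushed more than 40 mm from its place (distance of green_vial from where it was at the start of the episode above 0.04 m).
It fails at once if the blue-capped brown glass vial is pushed more than 40 mm from its place (distance of blue_vial from where it was at the start of the episode above 0.04 m).
It fails at once if the white square lab timer is pushed more than 40 mm from its place (distance of timer from where it was at the start of the episode above 0.04 m).
It fails at once if the orange and black marker pen is pushed more than 40 mm from its place (distance of pen from where it was at the start of the episode above 0.04 m).
It also fails if it takes over 69 s, if anything falls off the work surface, if the arm or the gripper's body presses on something with over 40 N, if the wrist force passes 120 N, or if a joint passes its speed limit or range.

## Working session

There is one attempt and no reset: what is moved stays moved. The work goes in short steps, Python scripts to look and compute and a shell command to move; the robot and the scene stay as the last step left them, time stands still between calls to the robot, and variables do not carry over. Pictures are saved under pics/ and viewed, and the job is handed in when it is done.

```bash
ls; mkdir -p pics; python3 - <<'E'
from workcell import manip, cams
import cv2
o=manip.get_obs(); print(o, manip.tcp_to_grasp)
for n in ["scene","side","wrist"]:
    c=cams.camera(n); cv2.imwrite(f"pics/{n}0.png",c["color"])
    print(n,c["camera_matrix"].tolist(),{k:v for k,v in c.items() if k not in("color","depth","camera_matrix")})
E
```

```text
pics
{'clock': 0.0, 'joint_pos': array([-0.02256968,  0.33288428, -0.0647037 ,  1.46092535,  0.02161019,
        1.34989826, -0.08851876]), 'joint_velocities': array([ 7.35699555e-04, -2.39372251e-03,  1.24704340e-03,  3.74185797e-04,
        2.93196949e-05,  4.66904013e-05, -1.19562148e-03]), 'tau': array([ 4.98105128e-04, -6.25449800e+01,  4.97091911e-02, -3.91610491e+01,
        1.63588714e-02,  9.83294769e-03, -6.01235030e-06]), 'position': array([ 6.24631679e-01, -2.51286724e-05,  2.30515815e-01]), 'ee_rot': array([-0.49963275, -0.50033011,  0.50037834, -0.49965829]), 'ft_force': array([-0.23172955, -0.50502383,  0.81047198]), 'torque': array([-0.01367466, -0.05553076, -0.04053796]), 'grip_width': 0.9993919345124795} 0.0187
scene [[484.22822721747855, 0.0, 269.64441975223673], [0.0, 484.22822721747855, 211.6097203041124], [0.0, 0.0, 1.0]] {'origin': array([-0.13429017,  0.70441347,  0.90693729]), 'attitude': array([-0.33521092,  0.84516881, -0.38429952,  0.16011621])}
side [[457.02986824647695, 0.0, 279.4555354317897], [0.0, 457.02986824647695, 205.0554833914849], [0.0, 0.0, 1.0]] {'origin': array([ 0.13924594, -0.76190561,  0.77070857]), 'attitude': array([ 0.87301554, -0.21917692,  0.10731261, -0.42224323])}
wrist [[295.191435020709, 0.0, 285.19725840857774], [0.0, 295.191435020709, 208.97407561447199], [0.0, 0.0, 1.0]] {'T_tool_cam': array([[-6.60281106e-04, -2.60096615e-01,  9.65582371e-01,
        -1.40986361e-01],
       [ 9.99999411e-01,  6.60048163e-04,  8.61611640e-04,
        -4.13310004e-04],
       [-8.61433141e-04,  9.65582371e-01,  2.60096026e-01,
        -6.58220403e-02],
       [ 0.00000000e+00,  0.00000000e+00,  0.00000000e+00,
         1.00000000e+00]])}
```

View pics/scene0.png

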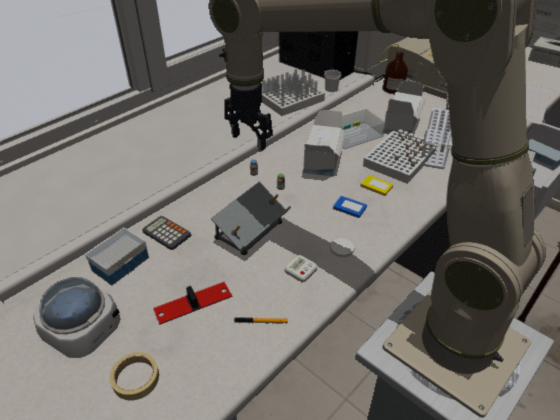

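View pics/side0.png

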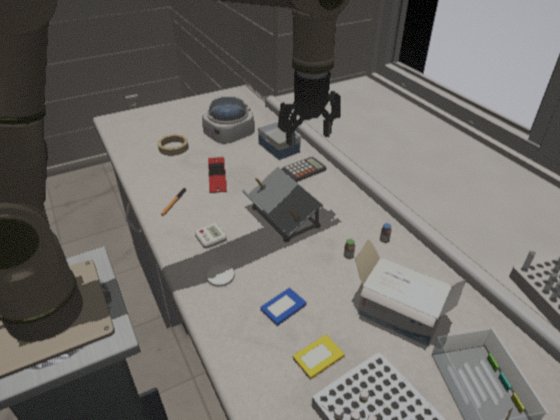

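View pics/wrist0.png

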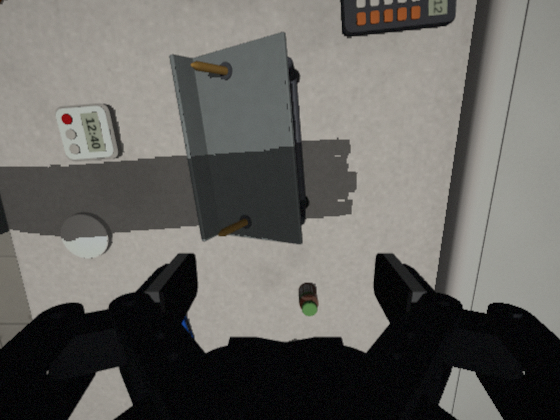

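The scene camera shows the rack at about (248,215), the cover at (193,300), and the blue and yellow mailers at (350,207) and (377,185). The wrist view shows the rack and both pins, at (210,68) and (235,227). I'll measure by combining outlines and depth.

```bash
cat > h.py <<'E'
from workcell import manip, cams
import cv2, numpy as np
from scipy.spatial.transform import Rotation as R
np.set_printoptions(precision=4,suppress=True)
def shot(n,save=None):
    o=manip.get_obs(); c=cams.camera(n)
    if n=="wrist":
        T=np.eye(4);T[:3,:3]=R.from_quat(o["ee_rot"]).as_matrix();T[:3,3]=o["position"];T=T@c["T_tool_cam"]
    else:
        T=np.eye(4);T[:3,:3]=R.from_quat(c["attitude"]).as_matrix();T[:3,3]=c["origin"]
    c["T"]=T
    if save: cv2.imwrite(f"pics/{save}.png",c["color"])
    return c
def cloud(c):
    K=c["camera_matrix"];d=c["depth"];v,u=np.indices(d.shape)
    P=np.stack([(u-K[0,2])/K[0,0]*d,(v-K[1,2])/K[1,1]*d,d],-1)
    W=P@c["T"][:3,:3].T+c["T"][:3,3]; W[d<=0]=np.nan
    return W
def proj(c,X):
    X=np.atleast_2d(X);p=(X-c["T"][:3,3])@c["T"][:3,:3];K=c["camera_matrix"]
    return np.c_[p[:,0]/p[:,2]*K[0,0]+K[0,2],p[:,1]/p[:,2]*K[1,1]+K[1,2]]
def ray(c,uv):
    K=c["camera_matrix"];d=np.array([(uv[0]-K[0,2])/K[0,0],(uv[1]-K[1,2])/K[1,1],1.])
    return c["T"][:3,3],c["T"][:3,:3]@d
def onz(c,uv,z):
    o,d=ray(c,uv);return o+d*(z-o[2])/d[2]
E
python3 - <<'E'
from h import *
for n in ["scene","side","wrist"]:
    c=shot(n);W=cloud(c)
    for t in ["blue_mailer","yellow_mailer","cover","shelf","green_vial","blue_vial","timer","pen"]:
        L=cams.outline_of(n,t)
        for r in L[:2]:
            m=r["region"]; 
            if r["conf"]<.3: continue
            P=W[cv2.erode(m.astype(np.uint8),np.ones((3,3)))>0];P=P[~np.isnan(P[:,0])]
            if len(P)<5: print(n,t,r["conf"],r["box"],"few");continue
            # rect by outline boundary
            zt={"blue_mailer":.012,"yellow_mailer":.012,"cover":.005}.get(t)
            s=""
            if zt:
                cn=max(cv2.findContours(m.astype(np.uint8),0,1)[0],key=len)[:,0]
                Q=np.array([onz(c,q,zt/2) for q in cn])[:,:2]
                b=cv2.minAreaRect((Q*1000).astype(np.float32)); s=b
            print(n,t,round(r["conf"],2),r["box"],m.sum(),np.nanmedian(P,0),np.percentile(P[:,2],[5,50,95]),s)
E
```

```text
scene blue_mailer 0.78 [337.5, 193.7, 29.7, 24.0] 408 [ 0.4368 -0.2118  0.012 ] [0.009  0.012  0.0149] ((442.1040954589844, -217.81961059570312), (84.67027282714844, 64.84529876708984), 13.408768653869629)
scene yellow_mailer 0.67 [362.3, 177.3, 32.6, 16.4] 429 [ 0.4368 -0.3463  0.0115] [0.007  0.0115 0.0144] ((442.3387756347656, -354.08062744140625), (89.15205383300781, 74.74781799316406), 6.497463703155518)
scene cover 0.74 [154.9, 282.3, 77.3, 42.0] 1459 [0.5027 0.3192 0.0049] [0.0019 0.0049 0.0368] ((517.3302612304688, 308.3980712890625), (180.7950439453125, 80.21695709228516), 69.71165466308594)
scene cover 0.61 [212.6, 181.7, 77.6, 68.4] 2679 [0.5788 0.0526 0.0625] [0.0393 0.0625 0.0864] ((632.336669921875, -4.1280059814453125), (157.71014404296875, 258.6425476074219), 6.200619220733643)
scene shelf 0.91 [211.1, 179.5, 78.6, 70.6] 2676 [0.5786 0.0527 0.0623] [0.0392 0.0623 0.0864] 
scene shelf 0.75 [153.0, 281.3, 76.6, 45.6] 1482 [0.5041 0.3215 0.0049] [0.0017 0.0049 0.0364] 
scene timer 0.9 [282.6, 254.3, 35.3, 27.8] 612 [0.3826 0.0653 0.0153] [0.008  0.0153 0.0187] 
side blue
[... 1273 characters left out ...]

wrist blue_mailer 0.6 [181.3, 316.9, 10.9, 19.4] 90 [ 0.4839 -0.2026  0.007 ] [0.0034 0.007  0.0103] ((483.1777648925781, -206.3121795654297), (9.383126258850098, 27.653486251831055), 11.551348686218262)
wrist shelf 0.96 [171.5, 31.5, 129.6, 210.5] 21162 [0.58   0.057  0.0616] [0.0372 0.0616 0.0873] 
wrist green_vial 0.69 [169.3, 30.9, 132.3, 212.2] 21366 [0.58   0.0576 0.0615] [0.0372 0.0615 0.0875] 
wrist green_vial 0.59 [297.8, 282.9, 16.7, 30.3] 529 [ 0.6538 -0.1433  0.0349] [0.0076 0.0349 0.0469] 
wrist timer 0.83 [56.0, 106.5, 68.1, 55.5] 3244 [0.3948 0.0628 0.0141] [0.0081 0.0141 0.016 ] 
wrist timer 0.47 [298.2, 282.8, 18.8, 30.7] 487 [ 0.6537 -0.1433  0.035 ] [0.0117 0.035  0.0469]
```

```bash
cat > shelf.py <<'E'
from h import *
def fit(n,name=None):
    c=shot(n);W=cloud(c)
    L=cams.outline_of(n,"shelf"); 
    return c,W,L
def plane(P,it=300,th=.002):
    rng=np.random.default_rng(0);best=None
    for _ in range(it):
        a=P[rng.choice(len(P),3,False)];nn=np.cross(a[1]-a[0],a[2]-a[0]);l=np.linalg.norm(nn)
        if l<1e-9: continue
        nn/=l
        if nn[2]<0: nn=-nn
        i=abs((P-a[0])@nn)<th
        if best is None or i.sum()>best.sum():best=i
    Q=P[best];m=Q.mean(0);nn=np.linalg.svd(Q-m,full_matrices=False)[2][2]
    if nn[2]<0:nn=-nn
    return m,nn,best
E
python3 - <<'E'
from shelf import *
for n in ["wrist","scene","side"]:
    c,W,L=fit(n)
    m=[r for r in L if abs(np.nanmedian(W[r["region"]],0)[0]-.58)<.05][0]["region"]
    m=cv2.dilate(m.astype(np.uint8),np.ones((9,9)))>0
    P=W[m];P=P[~np.isnan(P[:,0])];P=P[P[:,2]>.02]
    p0,nn,i=plane(P,th=.003)
    tilt=np.arccos(nn[2]);az=np.arctan2(-nn[1],-nn[0])
    x=np.array([np.cos(tilt)*np.cos(az),np.cos(tilt)*np.sin(az),np.sin(tilt)]);y=np.cross(nn,x)
    B=np.c_[x,y,nn]
    print(n,"tilt",np.degrees(tilt),"az",np.degrees(az),i.sum(),len(P))
    S=(P-p0)@B
    F=S[i]
    rect=cv2.minAreaRect((F[:,:2]*1000).astype(np.float32));print("face rect",rect)
    led=S[(S[:,2]>.008)&(S[:,2]<.024)&(S[:,0]<np.percentile(F[:,0],30))]
    if len(led)>20:
        print("ledge n",len(led),"x pct",np.percentile(led[:,0],[5,25,50,75,95])*1e3,"y",led[:,1].min(),led[:,1].max())
        print("ledge fit x=a*y+b",np.polyfit(led[:,1],led[:,0],1))
    pin=S[(S[:,2]>.012)&(S[:,2]<.05)&(S[:,0]>np.percentile(F[:,0],20))]
    for s in (1,-1):
        q=pin[pin[:,1]*s>0]
        if len(q): print("pin",len(q),np.median(q,0),p0+B@np.median(q,0))
    O=p0
    np.save(f"/tmp/{n}.npy",S)
    print("p0",p0)
E
```

```text
wrist tilt 29.656879713838247 az 5.248694774898748 17126 21201
face rect ((-5.69390869140625, -7.880287170410156), (112.47164916992188, 195.6708984375), 0.16700071096420288)
ledge n 2085 x pct [-61.4936 -60.9119 -60.5227 -60.1291 -59.6243] y -0.10549200365931019 0.08943611277934689
ledge fit x=a*y+b [-0.0023 -0.0605]
pin 253 [-0.0158  0.0691  0.0304] [0.553  0.1202 0.0831]
pin 179 [-0.0156 -0.0847  0.0292] [ 0.5678 -0.0329  0.0821]
p0 [0.5879 0.054  0.0645]
scene tilt 29.5873324056983 az 5.7732659662377195 2002 2713
face rect ((-4.311580657958984, -3.8427658081054688), (200.5440673828125, 116.31353759765625), 89.28975677490234)
ledge n 78 x pct [-62.5557 -61.7935 -60.8486 -58.432  -55.9895] y -0.09232058387657062 0.09466469585758544
ledge fit x=a*y+b [ 0.0139 -0.0602]
pin 22 [-0.014   0.0755  0.0291] [0.5496 0.1224 0.0822]
pin 24 [-0.0153 -0.0807  0.0286] [ 0.5645 -0.0331  0.0811]
p0 [0.5836 0.0499 0.0637]
side tilt 29.73326119258316 az 4.732076693125341 2190 2771
face rect ((-3.8452072143554688, 5.983543395996094), (116.12345886230469, 199.691162109375), 0.4179174602031708)
ledge n 41 x pct [-62.5975 -60.9963 -59.508  -57.9232 -56.4727] y -0.09415373318284347 0.08955658226498041
ledge fit x=a*y+b [-0.0133 -0.0598]
pin 30 [-0.0149  0.0816  0.0282] [0.5513 0.1172 0.0804]
pin 29 [-0.0141 -0.0741  0.0311] [ 0.5635 -0.0379  0.0832]
p0 [0.5849 0.0381 0.0633]
```

```bash
python3 -m handwheel '0 -23 27 0 0 0 85;0 -23 27 0 0 0 85;0 -23 27 0 0 0 85;0 -23 27 0 0 0 85;0 -23 27 0 0 0 85;0 -23 27 0 0 0 85;0 -23 27 0 0 0 85;0 -22 28 0 0 0 85'
python3 -m handwheel '0 0 0 -0.139 0 0 85;0 0 0 -0.139 0 0 85;0 0 0 -0.139 0 0 85;0 0 0 -0.139 0 0 85;0 0 0 -0.139 0 0 85;0 0 0 -0.139 0 0 85;0 0 0 -0.139 0 0 85'
python3 -m handwheel '0 0 0 -0.139 0 0 85;0 0 0 -0.139 0 0 85;0 0 0 -0.139 0 0 85;0 0 0 -0.139 0 0 85;0 0 0 -0.139 0 0 85;0 0 0 -0.139 0 0 85;0 0 0 0 0 0 85'
cat > look.py <<'E'
import sys
from h import *
o=manip.get_obs();Rm=R.from_quat(o["ee_rot"]).as_matrix()
print("t",o["clock"],"q",o["joint_pos"],"p",o["position"]);print("R",Rm.tolist())
c=shot("wrist",sys.argv[1])
W=cloud(c)
for t in sys.argv[2:]:
    for r in cams.outline_of("wrist",t)[:2]:
        if r["conf"]<.3: continue
        m=r["region"].astype(np.uint8)
        P=W[cv2.erode(m,np.ones((3,3)))>0];P=P[~np.isnan(P[:,0])]
        cn=max(cv2.findContours(m,0,1)[0],key=len)[:,0]
        ztop=np.median(P[:,2])
        Q=np.array([onz(c,q,ztop) for q in cn])[:,:2]
        b=cv2.minAreaRect((Q*1000).astype(np.float32))
        print(t,round(r["conf"],2),r["box"],"z",np.percentile(P[:,2],[5,50,95]),"rect",b,"\n corners",(cv2.boxPoints(b)/1000).tolist())
E
python3 look.py w1 blue_mailer yellow_mailer
```

```text
clock: 2.6
position: [0.441, -0.2179, 0.2315]
ee_rot: [0.5, 0.5, -0.5, 0.5]
ft_force: [-0.1, -0.6, -0.3]
grip_width: 0.999
clock: 3.3
position: [0.442, -0.217, 0.2314]
ee_rot: [0.206, 0.676, -0.206, 0.676]
ft_force: [0.3, -0.7, -0.0]
grip_width: 0.997
clock: 4.0
position: [0.4421, -0.217, 0.2314]
ee_rot: [-0.084, 0.702, 0.084, 0.702]
ft_force: [0.1, 0.7, 0.4]
grip_width: 0.992
t 4.0 q [ 0.3022  0.038   0.063   1.8056 -0.0026  1.2978  2.1751] p [ 0.4421 -0.217   0.2314]
R [[0.0003513777566107046, -0.2362421040957746, 0.9716941621652737], [-6.1468519720137e-05, 0.9716942152128036, 0.236242139220747], [-0.9999999363776446, -0.0001427388346652847, 0.00032691028101866637]]
blue_mailer 0.78 [263.1, 151.2, 46.9, 67.5] z [0.0091 0.0103 0.0116] rect ((441.33636474609375, -216.0978546142578), (82.92797088623047, 56.44621276855469), 13.718026161193848) 
 corners [[0.394362211227417, -0.19851276278495789], [0.4077480733394623, -0.25334882736206055], [0.4883105158805847, -0.23368296027183533], [0.47492465376853943, -0.17884689569473267]]
yellow_mailer 0.72 [154.0, 124.8, 49.5, 70.3] z [0.009  0.0104 0.0117] rect ((443.052490234375, -350.9100036621094), (83.24679565429688, 57.71503448486328), 7.189591407775879) 
 corners [[0.39814475178718567, -0.3274886906147003], [0.4053679406642914, -0.3847499191761017], [0.48796024918556213, -0.3743313252925873], [0.48073703050613403, -0.3170700967311859]]
```

```bash
python3 - <<'E'
from h import *
# shelf frame from start-view numbers
t=np.radians(29.66);a=np.radians(5.35)
x=np.array([np.cos(t)*np.cos(a),np.cos(t)*np.sin(a),np.sin(t)]);z=np.array([-np.sin(t)*np.cos(a),-np.sin(t)*np.sin(a),np.cos(t)]);y=np.cross(z,x)
print(np.c_[x,y,z]); print(np.array([.5879,.0540,.0645])+np.c_[x,y,z]@[-.0603,-.0079,0])
E
```

```text
[[ 0.8652 -0.0932 -0.4927]
 [ 0.081   0.9956 -0.0461]
 [ 0.4949  0.      0.869 ]]
[0.5365 0.0412 0.0347]
```

View pics/w1.png

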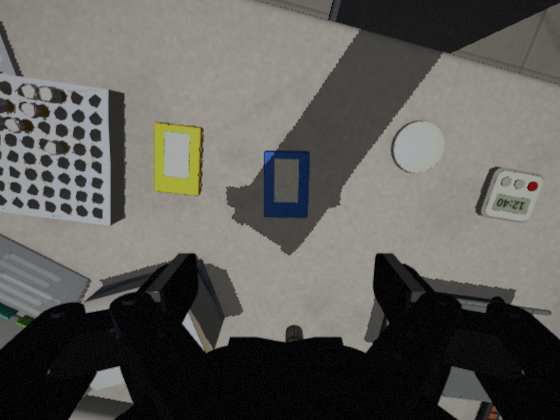

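The picture shows the blue mailer at (286,184) and the yellow at (178,158). For blue, the three views agree at about (0.442,-0.217), 13.7°. Going down to grasp it.

```bash
python3 -m handwheel '35 1 0 0 0 0 85;35 0 -0.5 0 0 0 85;35 0 0 0 0 0 85;35 0 0 0 0 0 85;35 0 0 0 0 0 85;30 0 0 0 0 0 85;20 0 0 0 0 0 85;6.5 0 0 0 0 0 85'
python3 -m handwheel '0 0 0 0 0 0 60;0 0 0 0 0 0 60;0 0 0 0 0 0 60;0 0 0 0 0 0 60;0 0 0 0 0 0 60;0 0 0 0 0 0 60' 40
python3 look.py w2
```

```text
clock: 4.95
position: [0.44, -0.2156, -0.0022]
ee_rot: [-0.082, 0.703, 0.083, 0.701]
ft_force: [-0.2, -0.6, -0.3]
grip_width: 0.999
clock: 5.55
position: [0.4415, -0.2162, 0.0002]
ee_rot: [-0.083, 0.702, 0.083, 0.702]
ft_force: [0.1, -0.1, -0.2]
grip_width: 0.702
t 5.55 q [ 0.3122  0.3122  0.0559  2.0324 -0.0241  0.7969  2.1892] p [ 0.4415 -0.2162  0.0002]
R [[0.0006433213791918191, -0.2339410540148822, 0.9722505692382027], [-0.00018096315029657306, 0.972250727272929, 0.23394121178107813], [-0.9999997766949459, -0.0003264409088998138, 0.000583134968671295]]
```

View pics/w2.png

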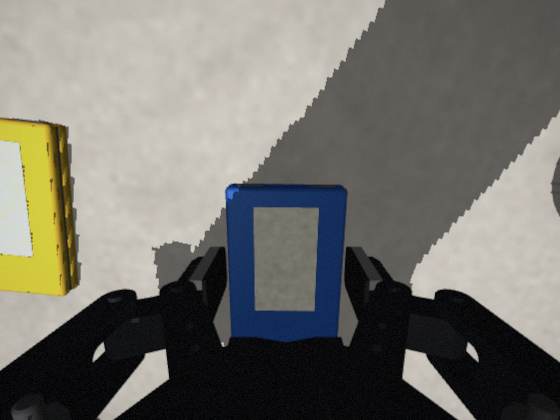

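The blue mailer (u 228–347) sits centred and square between the pads. Closing on it.

```bash
python3 -m handwheel '0 0 0 0 0 0 45;0 0 0 0 0 0 45;0 0 0 0 0 0 45;0 0 0 0 0 0 45;-5 0 0 0 0 0 45;-10 0 0 0 0 0 45;-10 0 0 0 0 0 45;0 0 0 0 0 0 45' 50
python3 look.py w3
```

```text
clock: 6.4
position: [0.4424, -0.2166, 0.0266]
ee_rot: [-0.084, 0.701, 0.083, 0.703]
ft_force: [-0.3, -0.8, -1.0]
grip_width: 0.638
t 6.4 q [ 0.3102  0.2679  0.058   2.0188 -0.0205  0.8524  2.1864] p [ 0.4424 -0.2166  0.0266]
R [[0.0027960243359294035, -0.23384606660634144, 0.9722696124947315], [-0.0009464145230568544, 0.9722723587542027, 0.23384944879577874], [-0.9999956432642411, -0.0015740188313685538, 0.0024971818626322584]]
```

View pics/w3.png

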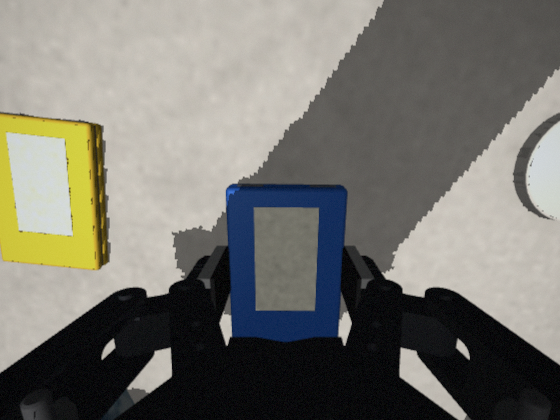

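```bash
cat > tgt.py <<'E'
import sys
from h import *
O=np.array([.5365,.0412,.036]);t=np.radians(30);a=np.radians(5.35)
X=np.array([np.cos(t)*np.cos(a),np.cos(t)*np.sin(a),np.sin(t)]);Z=np.array([-np.sin(t)*np.cos(a),-np.sin(t)*np.sin(a),np.cos(t)]);Y=np.cross(Z,X)
B=np.c_[X,Y,Z]; RT=np.c_[-Z,Y,X]
def rep(sx=None):
    o=manip.get_obs();Rm=R.from_quat(o["ee_rot"]).as_matrix();p=o["position"]
    print("clock",o["clock"],"shelf mm",(p-O)@B*1e3,"rot left",R.from_matrix(Rm.T@RT).as_rotvec(),"F shelf",o["ft_force"]@B,"w",o["grip_width"]*85.4)
    if sx is not None:
        d=O+B@np.array(sx)/1e3-p; print("shift tool mm",Rm.T@d*1e3, "in final axes",RT.T@d*1e3,"world",d*1e3)
if __name__=="__main__": rep([float(v) for v in sys.argv[1:4]] if len(sys.argv)>3 else None)
E
python3 -m handwheel '-30 0 0 0 0 0 45;-30 0 0 0 0 0 45;-30 0 0 0 0 0 45;-30 0 0 0 0 0 45;-30 0 0 0.143 0 0 45;0 0 0 0 0 0 45'
python3 tgt.py 54 0 90
```

```text
clock: 7.05
position: [0.4432, -0.2169, 0.1786]
ee_rot: [-0.032, 0.704, 0.03, 0.709]
ft_force: [1.6, -0.2, -0.9]
grip_width: 0.636
clock 7.05 shelf mm [ -30.0116 -248.2687  181.9915] rot left [-0.004  -0.5178  0.0038] F shelf [ 0.87   -0.3743 -1.5743] w 54.304037182663734
shift tool mm [ 37.6966 248.9347 117.3382] in final axes [ 91.9915 248.2687  84.0116] world [ 95.0862 258.2596 -37.6612]
```

```bash
python3 -m handwheel '0 31 14 0 0 0 45;0 31 14 0 0 0 45;0 31 15 0 0 0 45;0 31 15 0 0 0 45;0 31 15 0 0 0 45;0 31 15 0 0 0 45;0 31 15 0 0 0 45;0 32 15 0 0 0 45'
python3 -m handwheel '0 0 0 0 -0.13 0 45;0 0 0 0 -0.13 0 45;0 0 0 0 -0.13 0 45;0 0 0 0 -0.128 0 45;0 0 0 0 0 0 45'
python3 tgt.py 54 0 40
python3 look.py w4
```

```text
clock: 7.85
position: [0.5355, 0.0439, 0.1737]
ee_rot: [-0.033, 0.707, 0.033, 0.706]
ft_force: [0.2, -0.8, -0.9]
grip_width: 0.639
clock: 8.35
position: [0.5311, 0.0417, 0.1706]
ee_rot: [-0.024, 0.503, 0.04, 0.863]
ft_force: [-0.6, -0.2, -0.8]
grip_width: 0.639
clock 8.35 shelf mm [ 62.7351   1.0382 119.2367] rot left [ 0.0014 -0.0087  0.001 ] F shelf [-0.9327 -0.1559 -0.3334] w 54.603202631409566
shift tool mm [79.3111 -0.9461 -8.0431] in final axes [79.2367 -1.0382 -8.7351] world [ 32.0107   1.955  -72.9886]
t 8.35 q [ 0.0012 -0.1485 -0.1846  2.2131  0.0388  0.5621  1.4493] p [0.5311 0.0417 0.1706]
R [[0.4903575621825069, -0.0939122784701861, 0.8664467353293953], [0.04489293219815168, 0.9955792566360783, 0.08250192964171338], [-0.8703643408648364, -0.001558110552010869, 0.4924058147934758]]
```

View pics/w4.png

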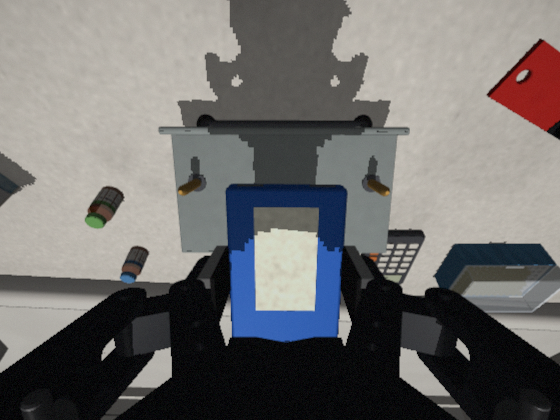

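The mailer is over the shelf, square to it, with the pins visible at (190,187) and (378,187). I'll re-measure the shelf from here.

```bash
cat > shm.py <<'E'
from shelf import *
import tgt
def meas(lo=.02):
    c=shot("wrist");W=cloud(c);b=c["color"].astype(int)
    o=manip.get_obs()
    S=(W-tgt.O)@tgt.B
    ok=~np.isnan(S[...,0])
    face=ok&(S[...,0]>.006)&(S[...,0]<.11)&(abs(S[...,1])>.045)&(abs(S[...,1])<.095)&(abs(S[...,2])<.006)
    P=S[face]; A=np.c_[P[:,:2],np.ones(len(P))];k=np.linalg.lstsq(A,P[:,2],rcond=None)[0]
    print("face n",len(P),"z=ax+by+c",k, "median z",np.median(P[:,2]))
    # brass pins: colour mask
    hsv=cv2.cvtColor(c["color"],cv2.COLOR_BGR2HSV)
    br=(hsv[...,0]>8)&(hsv[...,0]<28)&(hsv[...,1]>110)&ok&(abs(S[...,2]-.027)<.022)&(abs(S[...,0]-.042)<.02)
    for s in (1,-1):
        q=S[br&(abs(S[...,1]*s-.078)<.015)]
        if len(q)>5:
            qq=q[q[:,2]>.008];print("pin",s,len(qq),"mean",qq.mean(0),"y range",np.percentile(qq[:,1],[3,97]),"x range",np.percentile(qq[:,0],[3,97]),"z",np.percentile(qq[:,2],[2,98]))
    led=ok&(abs(S[...,0])<.01)&(S[...,2]>.004)&(S[...,2]<.022)&(abs(S[...,1])<.09)
    q=S[led]; 
    if len(q)>10: print("ledge inner",len(q),np.percentile(q[:,0],[10,50,90]),np.polyfit(q[:,1],q[:,0],1))
    top=ok&(abs(S[...,2]-.026)<.004)&(abs(S[...,0]+.003)<.008)
    q=S[top]
    if len(q)>10: print("ledge top",len(q),"x",np.percentile(q[:,0],[2,50,98]),"y",np.percentile(q[:,1],[.5,99.5]),"z",np.median(q[:,2]),np.polyfit(q[:,1],q[:,0],1))
    f=ok&(abs(S[...,2])<.004)&(S[...,0]>.02)&(S[...,0]<.07);q=S[f]; print("face y ext",np.percentile(q[:,1],[.3,99.7]))
    return c,S
if __name__=="__main__": meas()
E
python3 shm.py
```

```text
face n 10080 z=ax+by+c [-0.0002 -0.0009 -0.0012] median z -0.0012191226448430691
pin 1 165 mean [0.0398 0.0756 0.0303] y range [0.074  0.0786] x range [0.037  0.0435] z [0.0096 0.043 ]
pin -1 179 mean [ 0.0397 -0.0755  0.0304] y range [-0.0787 -0.0738] x range [0.0368 0.0432] z [0.0098 0.0432]
ledge inner 21 [-0.0078 -0.0071 -0.0016] [-0.0034 -0.0054]
ledge top 1980 x [-0.0071 -0.0044 -0.0015] y [-0.0957  0.0964] z 0.02437997766104221 [-0.0018 -0.0043]
face y ext [-0.097   0.0972]
```

```bash
python3 -m handwheel '20 -1 -2 0 -0.006 0 45;25 0 -2 0 0 0 45;25 0 -2 0 0 0 45;20 0 -2 0 0 0 45;12 0 0 0 0 0 45;0 0 0 0 0 0 45'
python3 tgt.py 52 0 3
```

```text
clock: 9.05
position: [0.5804, 0.046, 0.0809]
ee_rot: [-0.023, 0.501, 0.04, 0.864]
ft_force: [0.0, -0.5, -0.6]
grip_width: 0.635
clock 9.05 shelf mm [60.691   0.7302 16.7917] rot left [ 0.0001 -0.0032 -0.    ] F shelf [-0.291  -0.5263 -0.4672] w 54.18666929614993
shift tool mm [13.8192 -0.7299 -8.6472] in final axes [13.7917 -0.7302 -8.691 ] world [ -0.5599  -0.7858 -16.2894]
```

```bash
python3 -m handwheel '6 -0.7 -4 0 -0.003 0 45;5 0 -4 0 0 0 45;2 0 0 0 0 0 45;0 0 0 0 0 0 45;0 0 0 0 0 0 45'
python3 tgt.py 43 0 1.5; python3 look.py w5
```

```text
clock: 9.55
position: [0.5794, 0.0452, 0.0677]
ee_rot: [-0.023, 0.498, 0.04, 0.866]
ft_force: [-0.1, 0.7, -1.3]
grip_width: 0.636
clock 9.55 shelf mm [53.1772 -0.0376  5.8788] rot left [-0.0001  0.0041  0.0001] F shelf [-0.6603  0.6869 -1.0668] w 54.350647906215706
shift tool mm [  4.337    0.0374 -10.1951] in final axes [  4.3788   0.0376 -10.1772] world [-6.5989 -0.5803 -8.8808]
t 9.55 q [-0.0149  0.1255 -0.1747  2.2105  0.236   0.2887  1.2731] p [0.5794 0.0452 0.0677]
R [[0.5013714850197255, -0.09313792511721451, 0.8602046040994987], [0.04684700587287387, 0.9956532142743888, 0.08049866424869992], [-0.8639629575681252, -6.172469635260663e-05, 0.5035553635303667]]
```

View pics/w5.png

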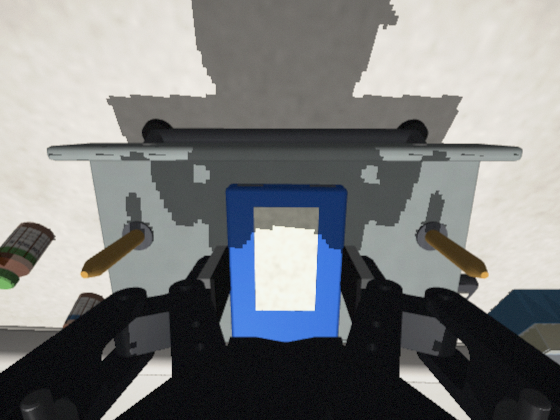

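Blue hangs about 6 mm above the face, centred between the pins at (140,237) and (430,236). Lowering and sliding it to the ledge.

```bash
python3 -m handwheel '3 0 -2 0 0.003 0 45;0.5 0 -3 0 0 0 45;0 0 -2 0 0 0 45;0 0 -2 0 0 0 45;0 0 0 0 0 0 45'
python3 tgt.py 42 0 0
```

```text
clock: 10.1
position: [0.5728, 0.0445, 0.0594]
ee_rot: [-0.023, 0.499, 0.04, 0.865]
ft_force: [-0.6, 0.5, -1.3]
grip_width: 0.633
clock 10.1 shelf mm [43.2613 -0.0684  2.0615] rot left [-0.0001  0.      0.0001] F shelf [-1.1073  0.5589 -0.8141] w 54.08481997473519
shift tool mm [ 2.0615  0.0685 -1.2613] in final axes [ 2.0615  0.0684 -1.2613] world [-0.0676  0.0624 -2.416 ]
```

```bash
python3 -m handwheel '0 0 -1 0 0 0 45;0 0 -1 0 0 0 45;0 0 0 0 0 0 45'
python3 tgt.py 42 0 0;python3 -m handwheel '0 0 -1 0 0 0 45;0 0 0 0 0 0 45'
python3 tgt.py 42 0 0
```

```text
clock: 10.4
position: [0.5713, 0.0444, 0.0586]
ee_rot: [-0.023, 0.499, 0.04, 0.865]
ft_force: [0.4, -0.3, -0.4]
grip_width: 0.634
clock 10.4 shelf mm [41.6094 -0.0256  2.0814] rot left [-0.0001  0.0004  0.0001] F shelf [ 0.0963 -0.3539 -0.5744] w 54.16786666834604
shift tool mm [2.0816 0.0258 0.3898] in final axes [2.0814 0.0256 0.3906] world [ 1.3706  0.1541 -1.6073]
clock: 10.6
position: [0.5705, 0.0443, 0.0581]
ee_rot: [-0.023, 0.499, 0.04, 0.865]
ft_force: [0.3, -0.0, -0.2]
grip_width: 0.637
clock 10.6 shelf mm [40.6105 -0.06    2.0654] rot left [-0.0001  0.0003  0.0001] F shelf [ 0.1492 -0.0413 -0.2682] w 54.37317932813906
shift tool mm [2.0659 0.0604 1.3888] in final axes [2.0654 0.06   1.3895] world [ 2.2207  0.2683 -1.0939]
```

```bash
python3 -m handwheel '0 0 -1 0 0 0 45;0 0 -0.5 0 0 0 45;0 0 0 0 0 0 45'
python3 tgt.py; python3 -m handwheel '1.5 0 0 0 0 0 45;1 0 0 0 0 0 45;0 0 0 0 0 0 45'
python3 tgt.py
```

```text
clock: 10.9
position: [0.5702, 0.0444, 0.0582]
ee_rot: [-0.023, 0.498, 0.04, 0.866]
ft_force: [4.1, 0.4, 1.5]
grip_width: 0.637
clock 10.9 shelf mm [40.4529  0.0038  2.3289] rot left [-0.0001  0.0026 -0.0001] F shelf [ 4.3067 -0.0266 -0.7472] w 54.438760058090736
clock: 11.2
position: [0.5712, 0.0445, 0.0564]
ee_rot: [-0.023, 0.498, 0.04, 0.866]
ft_force: [-8.1, -0.5, 17.4]
grip_width: 0.633
clock 11.2 shelf mm [40.4313  0.0467  0.2489] rot left [0.0001 0.0023 0.0002] F shelf [ 1.6216  0.2922 19.0987] w 54.034163000486316
```

Contact at the ledge (4.3 N) and on the face (19 N). Easing the pressure and releasing.

```bash
sed -i 's/^O=.*;t=/O=np.array([.5352,.0411,.0353]);t=/' tgt.py; python3 -m handwheel '-0.8 0 0 0 0 0 45;0 0 -0.3 0 0 0 45;0 0 0 0 0 0 68;0 0 0 0 0 0 68;0 0 0 0 0 0 68;0 0 0 0 0 0 68'
python3 tgt.py; python3 -m handwheel '-10 0 0 0 0 0 76;-20 0 0 0 0 0 76;-20 0 0 0 0 0 76;-25 0 0 0 0 0 76;-25 0 0 0 0 0 76;0 0 0 0 0 0 76'
cat > chk.py <<'E'
import sys
from h import *; import tgt
c=shot("wrist",sys.argv[1]);W=cloud(c);S=(W-tgt.O)@tgt.B
for t in sys.argv[2:]:
    for r in cams.outline_of("wrist",t)[:1]:
        m=r["region"].astype(np.uint8);P=S[cv2.erode(m,np.ones((3,3)))>0];P=P[~np.isnan(P[:,0])]
        zt=np.median(P[:,2]);F=P[abs(P[:,2]-zt)<.004];k=np.linalg.lstsq(np.c_[F[:,:2],np.ones(len(F))],F[:,2],rcond=None)[0]
        b=cv2.minAreaRect((F[:,:2]*1000).astype(np.float32))
        print(t,round(r["conf"],2),"z top mm",zt*1e3,"slopes",k[:2],"rect shelf mm",b)
E
python3 chk.py w6 blue_mailer; python3 shm.py
```

```text
clock: 11.8
position: [0.5693, 0.0442, 0.0552]
ee_rot: [-0.023, 0.5, 0.04, 0.865]
ft_force: [-0.2, 0.6, 0.1]
grip_width: 0.796
clock 11.8 shelf mm [39.6561 -0.1242  0.1199] rot left [-0.0002 -0.0008  0.0002] F shelf [-0.1105  0.5914  0.1897] w 67.9799574058677
clock: 12.4
position: [0.5203, 0.0397, 0.1458]
ee_rot: [-0.023, 0.497, 0.04, 0.866]
ft_force: [1.1, 0.2, 0.5]
grip_width: 0.89
blue_mailer 0.59 z top mm 10.786738146047755 slopes [-0.0004 -0.0015] rect shelf mm ((42.76102828979492, 1.0191230773925781), (81.07000732421875, 55.103111267089844), 0.07892782986164093)
face n 10794 z=ax+by+c [-0.0004 -0.001  -0.0012] median z -0.0012530898572883729
pin 1 213 mean [0.0406 0.0759 0.0292] y range [0.0741 0.0784] x range [0.0382 0.0439] z [0.0094 0.0427]
pin -1 218 mean [ 0.0403 -0.0758  0.0294] y range [-0.0788 -0.0739] x range [0.038  0.0436] z [0.0091 0.043 ]
ledge inner 1290 [-0.006   0.0028  0.0089] [0.0119 0.0012]
ledge top 2107 x [-0.0056 -0.0033 -0.0003] y [-0.0958  0.0961] z 0.024378231483050926 [-0.0008 -0.003 ]
face y ext [-0.0969  0.0974]
```

View pics/w6.png

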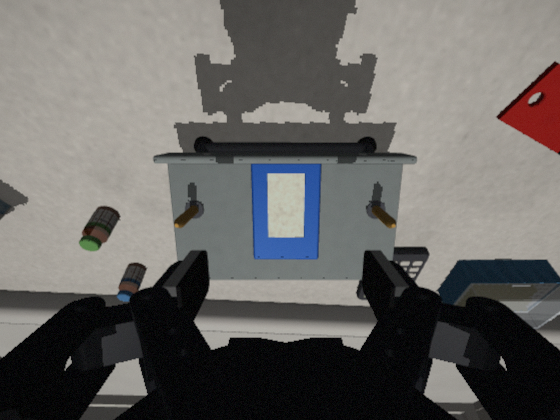

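Blue lies flat against the ledge, centred (x≈42.8, y≈1.0 mm), seen at u 253–320, v 163–259. Next is yellow.

```bash
python3 -m handwheel '-10 0 0 0 0.13 0 85;-10 0 0 0 0.13 0 85;-10 0 0 0 0.13 0 85;-10 0 0 -0.032 0.132 0 85;0 0 0 0 0 0 85'
cat > w2t.py <<'E'
import sys
from h import *
o=manip.get_obs();Rm=R.from_quat(o["ee_rot"]).as_matrix();p=o["position"]
x,y,z,az=map(float,sys.argv[1:5]);a=np.radians(az)
RT=np.c_[[0,0,-1],[np.cos(a),np.sin(a),0],[np.sin(a),-np.cos(a),0]]
d=np.array([x,y,z])-p
print(o["clock"],p,"shift",Rm.T@d*1e3,"final axes",RT.T@d*1e3,"rot left",R.from_matrix(Rm.T@RT).as_rotvec(),"q",o["joint_pos"],"F",o["ft_force"])
E
python3 w2t.py .443 -.352 .19 97.2
```

```text
clock: 13.05
position: [0.5092, 0.0389, 0.179]
ee_rot: [-0.045, 0.707, 0.044, 0.705]
ft_force: [0.4, -0.2, -0.1]
grip_width: 0.992
13.05 [0.5092 0.0389 0.179 ] shift [ -10.1746 -379.4419 -114.8407] final axes [ -10.9874 -379.4769 -114.6499] rot left [ 0.0004 -0.0027  0.0013] q [-0.0046  0.1297 -0.1743  1.8201  0.0254  1.1966  1.51  ] F [ 0.441  -0.1554 -0.1186]
```

```bash
python3 -m handwheel '-3 -43 -13 0 0 0 85;-2 -43 -13 0 0 0 85;-2 -43 -13 0 0 0 85;-2 -43 -13 0 0 0 85;-1 -43 -13 0 0 0 85;0 -43 -13 0 0 0 85;0 -43 -13 0 0 0 85;0 -43 -13 0 0 0 85'
python3 -m handwheel '0 -35 -10 0 0 0 85;0 0 0 0 0 0 85;0 0 0 0 0 0 85'
python3 look.py w7 yellow_mailer;python3 w2t.py .443 -.352 .0 97.2
```

```text
clock: 13.85
position: [0.446, -0.3174, 0.189]
ee_rot: [-0.045, 0.705, 0.043, 0.707]
ft_force: [1.5, 0.1, 0.3]
grip_width: 0.992
clock: 14.15
position: [0.4407, -0.3521, 0.1889]
ee_rot: [-0.044, 0.705, 0.043, 0.707]
ft_force: [0.1, 0.9, 0.1]
grip_width: 0.996
t 14.15 q [ 0.448   0.221   0.1672  1.6959 -0.0386  1.2251  2.3179] p [ 0.4407 -0.3521  0.1889]
R [[0.0021754372031079217, -0.12258938781171508, 0.9924550919154601], [-0.0017448849308991377, 0.9924554641584444, 0.12259325853661204], [-0.9999961114172161, -0.0019984138699481804, 0.0019451201636772608]]
yellow_mailer 0.84 [260.6, 155.8, 50.7, 74.8] z [0.0092 0.0103 0.0116] rect ((442.66339111328125, -352.752197265625), (82.24378967285156, 57.47846221923828), 7.145625114440918) 
 corners [[0.39828595519065857, -0.32935139536857605], [0.40543580055236816, -0.38638344407081604], [0.48704081773757935, -0.37615299224853516], [0.47989100217819214, -0.31912094354629517]]
14.25 [ 0.4417 -0.3505  0.1895] shift [189.5032  -1.3818   0.6468] final axes [189.4988  -1.6773   1.0804] rot left [0.0006 0.0023 0.0016] q [ 0.4462  0.2201  0.1657  1.6956 -0.0387  1.2263  2.318 ] F [-0.2063  0.2741 -0.5742]
```

View pics/w7.png

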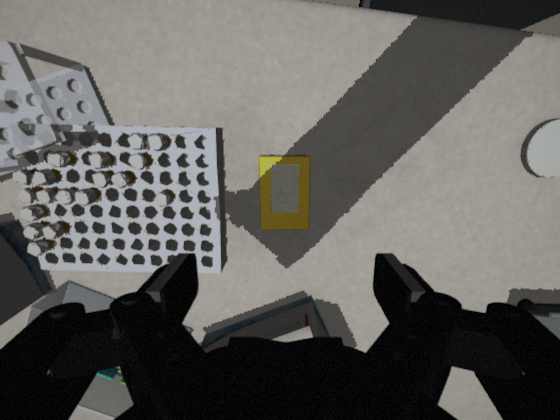

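Yellow is at (285,193) with the tray edge at u≈222, so the fingers have room. Descending at 76 mm opening.

```bash
python3 -m handwheel '30 -1 0.5 0 0 0 76;35 -1 0.5 0 0 0 76;35 0 0 0 0 0 76;35 0 0 0 0 0 76;30 0 0 0 0 0 76;18 0 0 0 0 0 76;5.5 0 0 0 0 0 76;0 0 0 0 0 0 76'
python3 w2t.py .4427 -.3527 .0 97.2
```

```text
clock: 15.05
position: [0.4433, -0.3529, 0.0015]
ee_rot: [-0.045, 0.705, 0.044, 0.706]
ft_force: [-0.1, 0.3, 0.6]
grip_width: 0.887
15.05 [ 0.4433 -0.3529  0.0015] shift [ 1.5321  0.2556 -0.62  ] final axes [ 1.5335  0.2531 -0.6176] rot left [0.0008 0.0017 0.0014] q [ 0.47    0.4443  0.1454  1.8441 -0.0826  0.8569  2.3527] F [-0.0503  0.3419  0.6149]
```

```bash
python3 -m handwheel '1.2 0 0 0 0 0 45;0 0 0 0 0 0 45;0 0 0 0 0 0 45;0 0 0 0 0 0 45;0 0 0 0 0 0 45;0 0 0 0 0 0 45;0 0 0 0 0 0 45' 50
python3 w2t.py .4427 -.3527 .0 97.2
python3 look.py w8
```

```text
clock: 15.75
position: [0.4442, -0.3545, 0.0023]
ee_rot: [-0.045, 0.704, 0.043, 0.707]
ft_force: [-0.8, 1.0, 7.1]
grip_width: 0.634
15.75 [ 0.4442 -0.3545  0.0023] shift [ 2.3134  1.9497 -1.3152] final axes [ 2.3259  1.9421 -1.3044] rot left [-0.0005  0.0042  0.0036] q [ 0.471   0.444   0.146   1.8424 -0.0831  0.8555  2.3533] F [-0.7783  1.0287  7.1379]
t 15.75 q [ 0.471   0.444   0.146   1.8424 -0.0831  0.8555  2.3533] p [ 0.4442 -0.3545  0.0023]
R [[0.004661751568807271, -0.1248390133942421, 0.9921660590884285], [-0.003011650186780193, 0.9921705877329043, 0.12485373362817624], [-0.9999845988991347, -0.003570094185783232, 0.004249281355882151]]
```

View pics/w8.png

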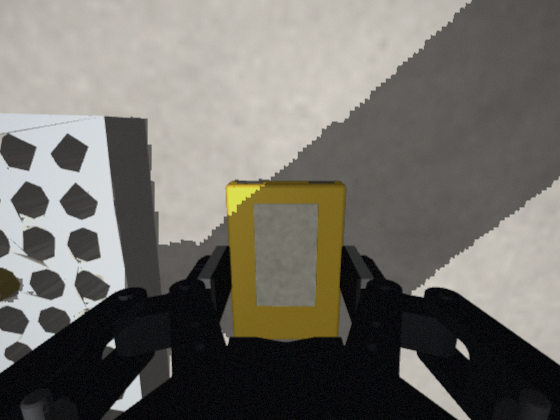

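Yellow is gripped (opening 54 mm, square in the pads). Lifting and heading for the shelf.

```bash
python3 -m handwheel '-10 0 0 0 0 0 45;-30 0 0 0 0 0 45;-30 0 0 0 0 0 45;-30 0 0 0 0 0 45;-30 0 0 0 0 0 45;-30 0 0 0.032 0 0 45;-25 0 0 0 0 0 45;0 0 0 0 0 0 45'
python3 tgt.py 62 0 110
```

```text
clock: 16.6
position: [0.4442, -0.3549, 0.1905]
ee_rot: [-0.035, 0.704, 0.031, 0.709]
ft_force: [1.0, -0.8, -0.7]
grip_width: 0.636
clock 16.6 shelf mm [ -32.867  -385.8022  198.2185] rot left [ 0.0011 -0.5159  0.0064] F shelf [ 0.4471 -0.8949 -1.0232] w 54.32754704883676
shift tool mm [ 27.4763 386.0612 125.807 ] in final axes [ 88.2185 385.8022  94.867 ] world [ 89.7445 395.8945 -28.9659]
```

```bash
python3 -m handwheel '0 43 14 0 0 0 45;0 43 14 0 0 0 45;0 43 14 0 0 0 45;0 43 14 0 0 0 45;0 43 14 0 0 0 45;0 43 14 0 0 0 45;0 43 14 0 0 0 45;0 43 14 0 0 0 45'
python3 -m handwheel '0 42 14 0 0 0 45;0 0 0 0 -0.13 0 45;0 0 0 0 -0.13 0 45;0 0 0 0 -0.13 0 45;0 0 0 0 -0.126 0 45;0 0 0 0 0 0 45;0 0 0 0 0 0 45'
python3 tgt.py 56 0 40
python3 look.py w9
```

```text
clock: 17.4
position: [0.5221, 0.0009, 0.1854]
ee_rot: [-0.034, 0.705, 0.032, 0.707]
ft_force: [0.4, 0.3, -1.3]
grip_width: 0.633
clock: 18.1
position: [0.5319, 0.0422, 0.1855]
ee_rot: [-0.024, 0.502, 0.04, 0.863]
ft_force: [0.8, 0.5, -0.2]
grip_width: 0.632
clock 18.1 shelf mm [ 72.3177   1.3894 131.6969] rot left [ 0.0009 -0.0066  0.0023] F shelf [ 0.6368  0.3937 -0.6163] w 53.98222772881978
shift tool mm [ 91.8058  -1.1637 -15.7116] in final axes [ 91.6969  -1.3894 -16.3177] world [ 31.7083   1.5739 -87.5707]
t 18.1 q [-0.0145 -0.1672 -0.1699  2.1955  0.0385  0.5965  1.4489] p [0.5319 0.0422 0.1855]
R [[0.49231906278074794, -0.09288386009494012, 0.8654447001146578], [0.04378953460253809, 0.9956739396166476, 0.08195048887930981], [-0.869312611827287, -0.0024483672372319146, 0.4942566017929276]]
```

View pics/w9.png

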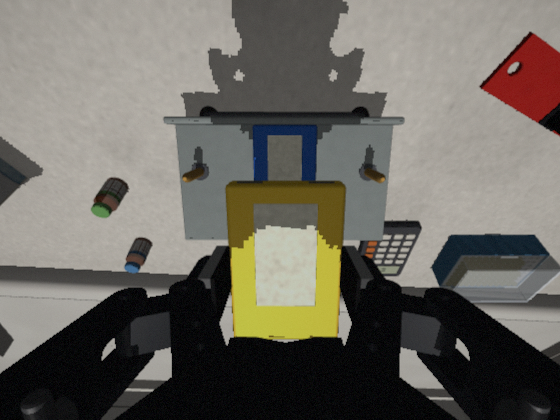

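```bash
python3 -m handwheel '25 -1.2 -5 0 -0.004 0 45;30 0 -5 0 0 0 45;30 0 -5 0 0 0 45;16 0 -2 0 0 0 45;0 0 0 0 0 0 45;0 0 0 0 0 0 45'
python3 tgt.py 54 0 17;python3 look.py w10
```

```text
clock: 18.75
position: [0.5688, 0.0444, 0.0897]
ee_rot: [-0.024, 0.5, 0.04, 0.865]
ft_force: [-0.3, -0.1, -0.5]
grip_width: 0.634
clock 18.75 shelf mm [56.4235  0.1907 30.2167] rot left [ 0.0007 -0.002   0.0019] F shelf [-0.4898 -0.0835 -0.2517] w 54.15825859028212
shift tool mm [13.2219 -0.1643 -2.3966] in final axes [13.2167 -0.1907 -2.4235] world [  4.5077   0.2306 -12.6577]
t 18.75 q [-0.0102  0.0642 -0.1805  2.2151  0.1768  0.3486  1.3267] p [0.5688 0.0444 0.0897]
R [[0.4962323026503979, -0.09289025387389319, 0.8632061761488546], [0.04459114197573644, 0.9956744299850605, 0.08151110066257489], [-0.8670439042306818, -0.001957092018371777, 0.498227897580262]]
```

View pics/w10.png

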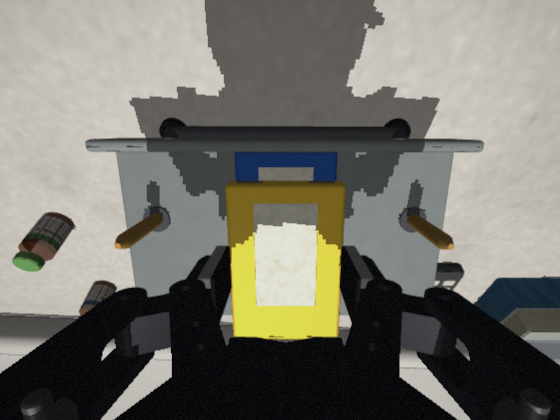

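Yellow is aligned over blue with the pins at (158,217) and (410,217). Going down.

```bash
python3 -m handwheel '6 -0.2 -2 0 -0.002 0 45;5 0 -1 0 0 0 45;1 0 -1 0 0 0 45;0 0 0 0 0 0 45;0 0 0 0 0 0 45'
python3 tgt.py 43 0 15
```

```text
clock: 19.3
position: [0.5704, 0.0443, 0.0769]
ee_rot: [-0.024, 0.499, 0.04, 0.865]
ft_force: [-0.3, -0.5, -0.2]
grip_width: 0.634
clock 19.3 shelf mm [51.4019 -0.121  18.3433] rot left [0.0008 0.0006 0.002 ] F shelf [-0.417  -0.4374  0.0535] w 54.128934906192306
shift tool mm [ 3.3376  0.1345 -8.404 ] in final axes [ 3.3433  0.121  -8.4019] world [-5.5915 -0.4021 -7.0963]
```

```bash
python3 -m handwheel '1 0 -2.5 0 0 0 45;0 0 -2.5 0 0 0 45;0 0 -2 0 0 0 45;0 0 0 0 0 0 45'
python3 tgt.py; python3 -m handwheel '0 0 -1 0 0 0 45;0 0 -1 0 0 0 45;0 0 0 0 0 0 45'
python3 tgt.py
```

```text
clock: 19.7
position: [0.5644, 0.0437, 0.0721]
ee_rot: [-0.024, 0.499, 0.04, 0.865]
ft_force: [0.4, 0.3, -0.4]
grip_width: 0.638
clock 19.7 shelf mm [43.7978 -0.1166 17.2178] rot left [0.0009 0.     0.002 ] F shelf [ 0.1664  0.2141 -0.5096] w 54.49682792025309
clock: 20.0
position: [0.5637, 0.0436, 0.0719]
ee_rot: [-0.024, 0.499, 0.04, 0.866]
ft_force: [1.8, 0.6, 0.1]
grip_width: 0.633
clock 20.0 shelf mm [43.1385 -0.1303 17.4053] rot left [0.0006 0.002  0.0018] F shelf [ 1.6379  0.3932 -0.8654] w 54.03743766530013
```

```bash
python3 -m handwheel '1 0 -0.5 0 0 0 45;1 0 0 0 0 0 45;0 0 0 0 0 0 45'
python3 tgt.py; python3 -m handwheel '1 0 0 0 0 0 45;0 0 0 0 0 0 45'
python3 tgt.py
```

```text
clock: 20.3
position: [0.5647, 0.0438, 0.0702]
ee_rot: [-0.024, 0.498, 0.04, 0.866]
ft_force: [4.7, 0.2, 3.7]
grip_width: 0.636
clock 20.3 shelf mm [43.0983 -0.0227 15.413 ] rot left [0.0007 0.0026 0.0017] F shelf [ 5.9263 -0.1977  0.8261] w 54.274485142969766
clock: 20.5
position: [0.5652, 0.0439, 0.0693]
ee_rot: [-0.024, 0.498, 0.04, 0.866]
ft_force: [5.4, -0.5, 4.4]
grip_width: 0.637
clock 20.5 shelf mm [43.0791  0.0069 14.4147] rot left [0.0008 0.0026 0.0017] F shelf [ 6.826  -0.9736  1.1777] w 54.38392812487559
```

```bash
python3 -m handwheel '1 0 0 0 0 0 45;0 0 0 0 0 0 45'
python3 tgt.py; python3 -m handwheel '0.7 0 0 0 0 0 45;0 0 0 0 0 0 45'
python3 tgt.py
```

```text
clock: 20.7
position: [0.5653, 0.0439, 0.0691]
ee_rot: [-0.024, 0.498, 0.04, 0.866]
ft_force: [-10.2, -0.4, 21.2]
grip_width: 0.633
clock 20.7 shelf mm [43.1047  0.0217 14.1104] rot left [0.0009 0.0025 0.002 ] F shelf [ 1.7953  0.5993 23.4577] w 54.09962799168846
clock: 20.9
position: [0.5654, 0.0439, 0.0689]
ee_rot: [-0.024, 0.498, 0.04, 0.866]
ft_force: [-24.4, -2.0, 35.4]
grip_width: 0.636
clock 20.9 shelf mm [43.057  -0.0167 13.9631] rot left [0.001  0.0024 0.0024] F shelf [-3.5098  0.2598 42.9581] w 54.31080286961694
```

```bash
python3 -m handwheel '-1 0 0 0 0 0 45;0 0 -0.3 0 0 0 45'
python3 tgt.py; python3 -m handwheel '-0.3 0 0 0 0 0 68;0 0 0 0 0 0 68;0 0 0 0 0 0 68;0 0 0 0 0 0 68'
python3 tgt.py; python3 -m handwheel '-10 0 0 0 0 0 76;-20 0 0 0 0 0 76;-20 0 0 0 0 0 76;-25 0 0 0 0 0 76;-20 0 0 0 0 0 76;0 0 0 0 0 0 76'
python3 chk.py w11 yellow_mailer blue_mailer
```

```text
clock: 21.1
position: [0.5653, 0.0439, 0.0691]
ee_rot: [-0.024, 0.498, 0.04, 0.866]
ft_force: [-1.8, -0.1, 13.1]
grip_width: 0.64
clock 21.1 shelf mm [43.096  -0.0094 14.1752] rot left [0.0007 0.0033 0.0018] F shelf [ 5.0032  0.0173 12.1885] w 54.68883221746436
clock: 21.5
position: [0.5635, 0.0436, 0.0673]
ee_rot: [-0.024, 0.5, 0.04, 0.865]
ft_force: [-0.0, 0.0, -0.6]
grip_width: 0.799
clock 21.5 shelf mm [40.5698 -0.14   13.5178] rot left [ 0.001  -0.0011  0.002 ] F shelf [-0.301   0.0327 -0.4813] w 68.22831751977654
clock: 22.1
position: [0.517, 0.0395, 0.1532]
ee_rot: [-0.024, 0.497, 0.04, 0.866]
ft_force: [-0.2, -0.1, 0.2]
grip_width: 0.89
yellow_mailer 0.92 z top mm 22.767522367388214 slopes [ 0.0007 -0.    ] rect shelf mm ((41.66168212890625, 0.5770950317382812), (54.14111328125, 81.29843139648438), 89.99044036865234)
```

View pics/w11.png

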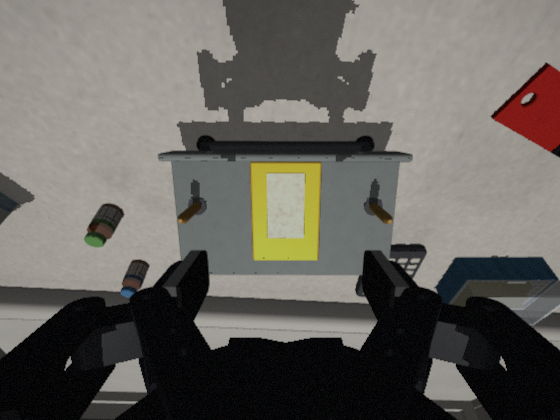

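Yellow lies flat and square on blue (x≈41.7, y≈0.6, top≈22.8 mm plus ~1.2 mm wrist-depth bias). Now the cover.

```bash
python3 -m handwheel '-10 0 0 0 0.13 0 85;-10 0 0 0 0.13 0 85;-10 0 0 0 0.13 0 85;-10 0 0 0 0.13 0 85;0 0 0 0 0 0 85'
python3 w2t.py .505 .312 .21 70
```

```text
clock: 22.75
position: [0.5059, 0.0387, 0.187]
ee_rot: [-0.033, 0.706, 0.032, 0.706]
ft_force: [-0.4, 0.1, -0.7]
grip_width: 0.999
22.75 [0.5059 0.0387 0.187 ] shift [-23.435  272.1503  24.5721] final axes [-23.0326 256.5104 -94.2906] rot left [ 0.4423 -0.0001  0.0015] q [-0.0213  0.1132 -0.156   1.8207  0.0203  1.2096  1.4805] F [-0.4038  0.0555 -0.7027]
```

```bash
python3 -m handwheel '-3 34 3 0 0 0 85;-3 34 3 0 0 0 85;-3 34 3 0 0 0 85;-3 34 3 0 0 0 85;-3 34 3 0 0 0 85;-3 34 3 0 0 0 85;-3 34 3 0 0 0 85;-2 34 3 0 0 0 85'
python3 -m handwheel '0 0 0 0.11 0 0 85;0 0 0 0.11 0 0 85;0 0 0 0.11 0 0 85;0 0 0 0.112 0 0 85;0 0 0 0 0 0 85;0 0 0 0 0 0 85'
cat > cov.py <<'E'
import sys
from h import *
def holes_and_rect(save):
    o=manip.get_obs();c=shot("wrist",save);W=cloud(c)
    hsv=cv2.cvtColor(c["color"],cv2.COLOR_BGR2HSV)
    red=((hsv[...,0]<8)|(hsv[...,0]>172))&(hsv[...,1]>130)&(hsv[...,2]>40)
    n,l,st,_=cv2.connectedComponentsWithStats(red.astype(np.uint8))
    return o,c,W,red
if __name__=="__main__":
    o,c,W,red=holes_and_rect(sys.argv[1])
    L=cams.outline_of("wrist","cover");print([(round(r["conf"],2),r["box"]) for r in L[:2]])
    P=W[red&(np.abs(W[...,2]-.004)<.006)];print("plate z",np.median(P[:,2]),len(P))
    b=cv2.minAreaRect((P[:,:2]*1000).astype(np.float32));print("rect",b)
    blk=(W[...,2]>.025)&(W[...,2]<.05)&(np.hypot(W[...,0]-b[0][0]/1e3,W[...,1]-b[0][1]/1e3)<.05)
    Q=W[blk]; Q=Q[Q[:,2]>np.percentile(Q[:,2],95)-.004];print("block top z",np.median(Q[:,2]),len(Q),cv2.minAreaRect((Q[:,:2]*1000).astype(np.float32)))
    cs,h=cv2.findContours(cv2.morphologyEx(red.astype(np.uint8),cv2.MORPH_OPEN,np.ones((3,3))),cv2.RETR_CCOMP,cv2.CHAIN_APPROX_NONE)
    for k,(cc,hh) in enumerate(zip(cs,h[0])):
        if hh[3]>=0 and 30<cv2.contourArea(cc)<600:
            (u,v),ax,an=cv2.fitEllipse(cc);print("hole",u,v,ax,onz(c,(u,v),.0035),onz(c,(u,v),.005))
E
python3 cov.py w12;python3 w2t.py .505 .312 .21 70
```

```text
clock: 23.55
position: [0.502, 0.3127, 0.209]
ee_rot: [-0.033, 0.704, 0.033, 0.708]
ft_force: [0.5, 0.5, -0.4]
grip_width: 0.995
clock: 24.15
position: [0.5021, 0.3113, 0.2093]
ee_rot: [0.121, 0.695, -0.122, 0.698]
ft_force: [0.0, -0.1, -0.7]
grip_width: 0.998
[(0.79, [213.0, 167.7, 153.3, 45.4])]
plate z 0.003258520102201512 5229
rect ((507.08184814453125, 312.69720458984375), (180.89926147460938, 50.85641860961914), 69.60910034179688)
block top z 0.03705689619901703 475 ((506.5257873535156, 314.1763916015625), (13.108892440795898, 42.6273307800293), 70.16722869873047)
hole 352.8084411621094 189.0249786376953 (9.649702072143555, 10.74741268157959) [0.533  0.3861 0.0035] [0.5326 0.3859 0.005 ]
hole 223.17449951171875 188.31614685058594 (9.768058776855469, 10.71900749206543) [0.4799 0.2406 0.0035] [0.4797 0.241  0.005 ]
24.25 [0.5023 0.3113 0.2098] shift [-0.2149  1.534   2.2661] final axes [-0.2255  1.5404  2.2607] rot left [0.0028 0.0047 0.    ] q [-0.3992  0.2834 -0.2842  1.5764  0.0858  1.2911  0.5284] F [-0.8228  0.2785  0.1658]
```

View pics/w12.png

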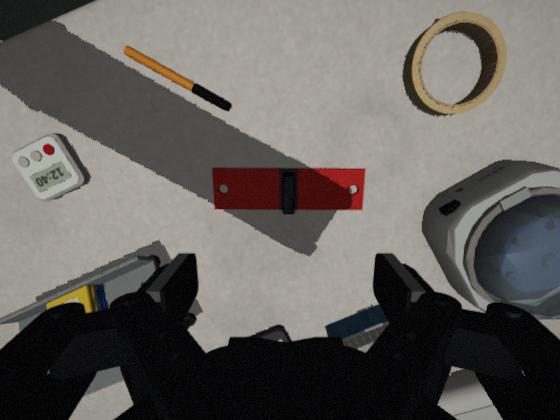

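The cover is at (289,189), holes at (223,188) and (353,189). Hole midpoint, plate rectangle and block top agree on centre (0.5067,0.3132), 69.9°. Descending.

```bash
python3 w2t.py .5067 .3132 .008 69.9; python3 -m handwheel '30 1 1.5 0 0.002 0 50;35 1 1.5 0 0 0 50;35 0 1 0 0 0 50;35 0 0 0 0 0 50;30 0 0 0 0 0 50;15 0 0 0 0 0 50;0 0 0 0 0 0 50'
python3 w2t.py .5067 .3132 .008 69.9
```

```text
24.25 [0.5023 0.3113 0.2098] shift [201.7883   3.2497   2.5136] final axes [201.7745   3.2555   3.4421] rot left [0.0046 0.0047 0.    ] q [-0.3992  0.2834 -0.2842  1.5764  0.0858  1.2911  0.5284] F [-0.8228  0.2785  0.1658]
clock: 24.95
position: [0.5064, 0.311, 0.0284]
ee_rot: [0.121, 0.696, -0.123, 0.696]
ft_force: [0.4, -0.6, 0.6]
grip_width: 0.588
24.95 [0.5064 0.311  0.0284] shift [20.3464  2.2602 -0.4442] final axes [20.3526  2.2047 -0.4423] rot left [0.0029 0.0004 0.0027] q [-0.4144  0.4729 -0.2644  1.7336  0.1484  0.9565  0.4858] F [ 0.3832 -0.5604  0.6414]
```

```bash
python3 -m handwheel '12 1 0 0.003 0 0.002 50;8 1 0 0 0 0 40;0 0 0 0 0 0 30;0 0 0 0 0 0 30;0 0 0 0 0 0 30'
python3 w2t.py .5067 .3132 .008 69.9; python3 look.py w13
```

```text
clock: 25.45
position: [0.5086, 0.3138, 0.0109]
ee_rot: [0.124, 0.695, -0.123, 0.697]
ft_force: [-0.1, 0.7, 0.4]
grip_width: 0.35
25.45 [0.5086 0.3138 0.0109] shift [ 2.9133 -1.2591 -1.5563] final axes [ 2.9216 -1.2497 -1.5481] rot left [-0.001   0.0032 -0.0027] q [-0.4199  0.4989 -0.2599  1.7385  0.1567  0.9204  0.4747] F [-0.1187  0.6736  0.4188]
t 25.45 q [-0.4199  0.4989 -0.2599  1.7385  0.1567  0.9204  0.4747] p [0.5086 0.3138 0.0109]
R [[0.0039590579049084695, 0.3446050016210531, 0.9387394306825827], [0.0014003644232004897, 0.9387439567069765, -0.34461256901861914], [-0.9999911823811187, 0.0026789184168873603, 0.003233969098158762]]
```

View pics/w13.png

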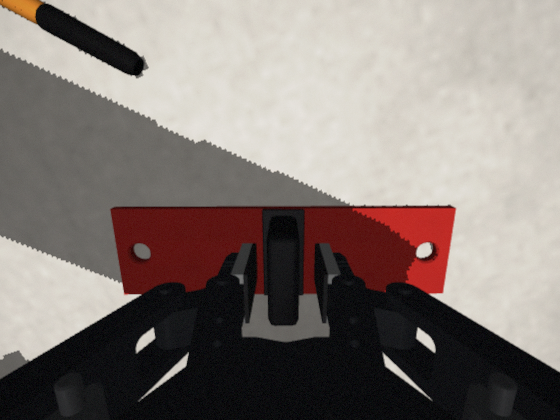

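The block at (284,268) is between the pads. Small correction, then close.

```bash
python3 -m handwheel '1.5 -0.8 -1 0 0.003 0 30;0 0 0 0 0 0 5;0 0 0 0 0 0 5;0 0 0 0 0 0 5;0 0 0 0 0 0 5;0 0 0 0 0 0 5' 60
python3 w2t.py .5067 .3132 .008 69.9; python3 -m handwheel '-10 0 0 0 0 0 5;-20 0 0 0 0 0 5;-30 0 0 0 0 0 5;-30 0 0 0 0 0 5;-35 0 0 0 0 0 5;-35 0 0 0 0 0 5;-30 0 0 0 0 0 5;0 0 0 0 0 0 5'
python3 tgt.py 55 0 130;python3 look.py w14
```

```text
clock: 26.1
position: [0.5071, 0.3132, 0.0089]
ee_rot: [0.125, 0.696, -0.123, 0.696]
ft_force: [-0.1, -0.9, 2.7]
grip_width: 0.153
26.1 [0.5071 0.3132 0.0089] shift [ 0.9255 -0.141  -0.3887] final axes [ 0.9257 -0.1387 -0.3891] rot left [-0.0011 -0.0002 -0.002 ] q [-0.4183  0.5006 -0.2607  1.7412  0.1547  0.9184  0.4764] F [-0.1105 -0.8996  2.6871]
clock: 26.9
position: [0.5085, 0.3141, 0.2041]
ee_rot: [0.126, 0.694, -0.121, 0.698]
ft_force: [-0.1, -0.2, -1.9]
grip_width: 0.153
clock 26.9 shelf mm [ 83.4382 274.3137 146.742 ] rot left [-0.4367 -0.509   0.1098] F shelf [-1.0265 -0.1556 -1.6001] w 13.04652005019229
shift tool mm [  27.1303 -254.7895  103.36  ] in final axes [  16.742  -274.3137  -28.4382] world [   9.3905 -274.6346  -28.7181]
t 26.9 q [-0.3958  0.2972 -0.2843  1.5713  0.0853  1.2764  0.5266] p [0.5085 0.3141 0.2041]
R [[0.006608844979866191, 0.34465169967902404, 0.938707371376401], [0.00600333672589809, 0.9386972804427114, -0.3446902604333546], [-0.9999601407637148, 0.007913380934729014, 0.004134644603141668]]
```

View pics/w14.png

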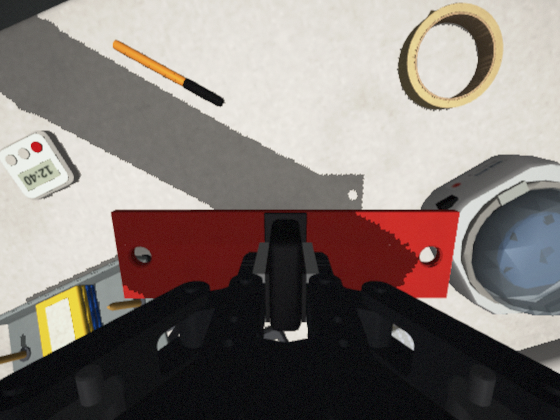

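The cover is held. Measuring the two holes in the tool frame.

```bash
cat > hold.py <<'E'
import sys
from h import *; import tgt
def run(save,verbose=True):
    o=manip.get_obs();c=shot("wrist",save);W=cloud(c)
    Rm=R.from_quat(o["ee_rot"]).as_matrix();T=(W-o["position"])@Rm
    hsv=cv2.cvtColor(c["color"],cv2.COLOR_BGR2HSV)
    red=((hsv[...,0]<8)|(hsv[...,0]>172))&(hsv[...,1]>130)&(hsv[...,2]>30)
    near=red&(abs(T[...,0]+.002)<.02)
    P=T[cv2.erode(near.astype(np.uint8),np.ones((5,5)))>0]
    k=np.linalg.lstsq(np.c_[P[:,1:],np.ones(len(P))],P[:,0],rcond=None)[0]
    print("plate top: x=a*y+b*z+c",k,"n",len(P))
    n=np.array([1,-k[0],-k[1]])
    cs,h=cv2.findContours(near.astype(np.uint8),cv2.RETR_CCOMP,cv2.CHAIN_APPROX_NONE)
    out=[]
    for cc,hh in zip(cs,h[0]):
        if hh[3]>=0 and 60<cv2.contourArea(cc)<900:
            (u,v),ax,an=cv2.fitEllipse(cc)
            oo,d=ray(c,(u,v));oo=(oo-o["position"])@Rm;d=d@Rm
            s=(k[2]-n@oo)/(n@d);X=oo+d*s
            print("hole px",u,v,ax,"tool mm",X*1e3,"shelf mm",(o["position"]+Rm@X-tgt.O)@tgt.B*1e3)
run(sys.argv[1])
E
python3 hold.py w15
```

```text
plate top: x=a*y+b*z+c [0.0015 0.0007 0.0056] n 16627
hole px 427.6018371582031 254.03103637695312 (15.776786804199219, 21.387828826904297) tool mm [ 5.6956 76.5456 -1.5127] shelf mm [105.9995 343.4921 124.3636]
hole px 142.2850341796875 253.8924102783203 (15.315484046936035, 21.1922664642334) tool mm [  5.4636 -76.4579  -1.5322] shelf mm [ 48.6456 205.413  156.8412]
```

```bash
python3 -m handwheel '0 0 0 -0.111 0 0 5;0 0 0 -0.111 0 0 5;0 0 0 -0.111 0 0 5;0 0 0 -0.111 0 0 5;0 0 0 0 0 0 5'
python3 tgt.py 62 0 140
```

```text
clock: 27.5
position: [0.5062, 0.3123, 0.1971]
ee_rot: [-0.033, 0.707, 0.033, 0.706]
ft_force: [0.0, 0.2, -1.7]
grip_width: 0.155
clock 27.5 shelf mm [ 77.8138 272.7184 141.9021] rot left [ 0.0004 -0.5258 -0.0009] F shelf [-0.8196  0.1923 -1.4879] w 13.248509469333245
shift tool mm [   9.3727 -272.7183  -12.8799] in final axes [   1.9021 -272.7184  -15.8138] world [  12.7395 -272.7186   -9.5542]
```

```bash
python3 -m handwheel '0 -34 -1.5 0 0 0 5;0 -34 -1.5 0 0 0 5;0 -34 -1.5 0 0 0 5;0 -34 -1.5 0 0 0 5;0 -34 -1.5 0 0 0 5;0 -34 -1.5 0 0 0 5;0 -34 -1.5 0 0 0 5;0 -34 -1 0 0 0 5'
python3 -m handwheel '0 0 0 0 -0.13 0 5;0 0 0 0 -0.13 0 5;0 0 0 0 -0.13 0 5;0 0 0 0 -0.133 0 5;0 0 0 0 0 0 5;0 0 0 0 0 0 5'
python3 tgt.py 42.4 0 90; python3 hold.py w16; python3 shm.py
```

```text
clock: 28.3
position: [0.5198, 0.0394, 0.1974]
ee_rot: [-0.031, 0.707, 0.032, 0.706]
ft_force: [0.5, 0.0, -1.1]
grip_width: 0.153
clock: 28.9
position: [0.5197, 0.0408, 0.1978]
ee_rot: [-0.021, 0.501, 0.04, 0.864]
ft_force: [0.5, 0.7, -0.7]
grip_width: 0.16
clock 28.9 shelf mm [ 67.9267   1.1438 148.4757] rot left [-0.0041 -0.0026 -0.0008] F shelf [ 0.1273  0.6201 -0.8786] w 13.673469184227844
shift tool mm [ 58.5413  -1.2975 -25.3685] in final axes [ 58.4757  -1.1438 -25.5267] world [  7.2067  -0.474  -63.4048]
plate top: x=a*y+b*z+c [0.001  0.0009 0.0051] n 17111
hole px 427.61163330078125 253.82293701171875 (15.369579315185547, 21.511533737182617) tool mm [ 5.1302 76.6998 -2.4022] shelf mm [ 65.829   77.8571 143.4146]
hole px 142.51368713378906 253.9821014404297 (15.192378997802734, 21.039352416992188) tool mm [  4.9825 -76.0358  -2.1851] shelf mm [ 65.4133 -74.8781 143.4367]
face n 7262 z=ax+by+c [ 0.0006 -0.0012 -0.0013] median z -0.0012946785698033313
pin 1 120 mean [0.0413 0.0756 0.0301] y range [0.074  0.0785] x range [0.0385 0.0446] z [0.0093 0.0428]
pin -1 131 mean [ 0.0412 -0.0755  0.0304] y range [-0.0787 -0.0739] x range [0.0384 0.0446] z [0.0087 0.0427]
ledge inner 179 [0.0004 0.003  0.0089] [-0.0408  0.0036]
ledge top 1832 x [-0.0055 -0.0022  0.0047] y [-0.0957  0.096 ] z 0.024135355794559298 [ 0.0026 -0.002 ]
face y ext [-0.0971  0.0973]
```

View pics/w16.png

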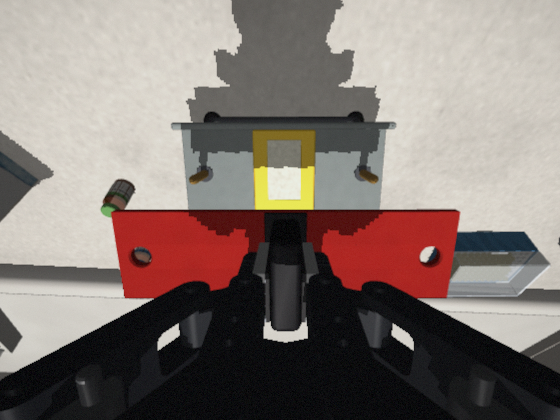

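The holes are at (142,254) and (428,254), with the pins at (200,176) and (368,176) below. Approaching to just above the pin tips.

```bash
python3 -m handwheel '20 -0.7 -8 -0.004 -0.002 0 5;20 -0.5 -8 0 0 0 5;20 0 -8 0 0 0 5;15 0 0 0 0 0 5;0 0 0 0 0 0 5;0 0 0 0 0 0 5'
python3 tgt.py 42.6 0 58
```

```text
clock: 29.6
position: [0.5382, 0.0416, 0.1217]
ee_rot: [-0.024, 0.499, 0.041, 0.865]
ft_force: [0.8, -0.6, -1.8]
grip_width: 0.153
clock 29.6 shelf mm [45.8033  0.2063 73.3352] rot left [ 0.0013  0.001  -0.0013] F shelf [-0.2863 -0.6589 -1.8873] w 13.033917879676217
shift tool mm [15.3317 -0.2228 -3.2191] in final axes [15.3352 -0.2063 -3.2033] world [  4.8914   0.2509 -14.8823]
```

```bash
python3 -m handwheel '8 0 -1.5 0 0 0 5;5 0 -1 0 0 0 5;2 0 0 0 0 0 5;0 0 0 0 0 0 5;0 0 0 0 0 0 5'
python3 tgt.py 42.6 0 56; python3 look.py w17; python3 tgt.py 42.6 0 56;python3 - <<'E'
import cv2
i=cv2.imread("pics/w17.png");cv2.imwrite("pics/w17z.png",cv2.hconcat([cv2.resize(i[200:310,90:200],(400,400),interpolation=2),cv2.resize(i[200:310,370:480],(400,400),interpolation=2)]))
E
```

```text
clock: 30.1
position: [0.5428, 0.0419, 0.1073]
ee_rot: [-0.024, 0.499, 0.041, 0.866]
ft_force: [0.6, 0.3, -1.4]
grip_width: 0.155
clock 30.1 shelf mm [42.5647  0.0454 58.5369] rot left [ 0.002  0.002 -0.001] F shelf [-0.1762  0.1962 -1.4843] w 13.212297389555552
shift tool mm [ 2.537  -0.0479  0.03  ] in final axes [ 2.5369 -0.0454  0.0353] world [ 1.2976  0.0759 -2.1794]
t 30.1 q [ 0.0336 -0.025  -0.2215  2.2611  0.1115  0.3833  1.3848] p [0.5428 0.0419 0.1073]
R [[0.49949141690679316, -0.09543244178152624, 0.8610464409612643], [0.04773654285119258, 0.9954358941575949, 0.0826353622808402], [-0.8650026282694524, -0.00017227386644879522, 0.5017673000591554]]
clock 30.15 shelf mm [42.6241  0.0384 58.5828] rot left [ 0.0019  0.0022 -0.0009] F shelf [ 0.7436 -0.0532  0.2456] w 13.081277449108265
shift tool mm [ 2.5827 -0.0407 -0.0298] in final axes [ 2.5828 -0.0384 -0.0241] world [ 1.2686  0.0803 -2.2488]
```

View pics/w17.png

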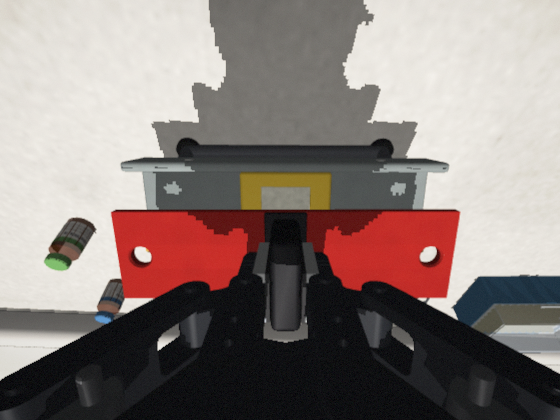

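View pics/w17z.png

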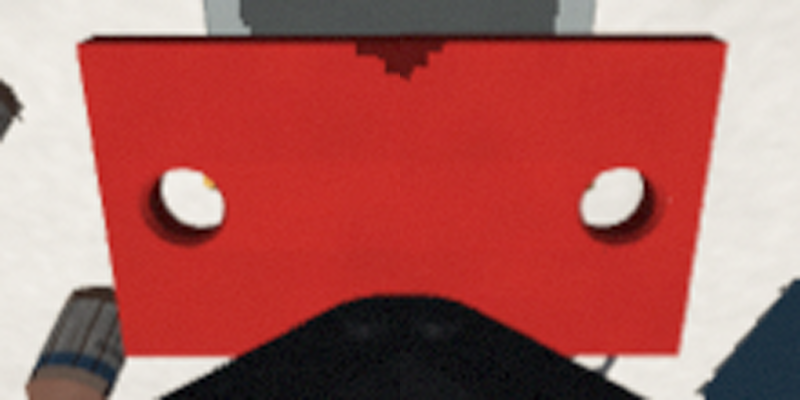

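```bash
python3 - <<'E'
from h import *; import tgt
c=shot("wrist");K=c["camera_matrix"];Ti=np.linalg.inv(c["T_tool_cam"])
o=manip.get_obs();Rm=R.from_quat(o["ee_rot"]).as_matrix()
def pt(X):
    p=(Ti@np.append(np.array(X)/1e3,1))[:3];return p[:2]/p[2]*K[0,0]+K[:2,2]
for s in (-1,1):
    print("side",s)
    for z in (-1,-.4,0): print(" hole top/bot px z=",z,pt([3.9,78*s,z]),pt([8.9,78*s,z]))
    X=Rm.T@(tgt.O+tgt.B@np.array([.042,.078*s,.044])-o["position"])*1e3
    print(" pin tip tool",X,pt(X), "r2.5 px",2.5/1e3*295/.165)
red=None
hsv=cv2.cvtColor(c["color"],cv2.COLOR_BGR2HSV)
br=(hsv[...,0]>12)&(hsv[...,0]<35)&(hsv[...,1]>70)
for u0 in (143,428):
    v,u=np.nonzero(br[235:275,u0-20:u0+20]);print("brass px",u+u0-20,v+235)
    w=(hsv[235:275,u0-20:u0+20,1]<60)&(hsv[235:275,u0-20:u0+20,2]>150);v,u=np.nonzero(w);print("clear region",u.min()+u0-20,u.max()+u0-20,v.min()+235,v.max()+235)
E
```

```text
side -1
 hole top/bot px z= -1 [138.1495 256.866 ] [142.529  253.0747]
 hole top/bot px z= -0.4 [138.2939 257.9044] [142.6648 254.0858]
 hole top/bot px z= 0 [138.3899 258.5954] [142.7553 254.7587]
 pin tip tool [ 14.5302 -78.0523  -0.8202] [147.1045 249.3612] r2.5 px 4.46969696969697
side 1
 hole top/bot px z= -1 [430.773 257.203] [426.442  253.4018]
 hole top/bot px z= -0.4 [430.6276 258.2409] [426.3051 254.4125]
 hole top/bot px z= 0 [430.5308 258.9317] [426.2139 255.0852]
 pin tip tool [14.6769 77.9473 -0.5168] [421.5527 250.0724] r2.5 px 4.46969696969697
brass px [146 146 147 148 147 148] [249 250 250 250 251 251]
clear region 134 150 247 261
brass px [] []
clear region 420 436 246 261
```

```bash
python3 -m handwheel '2.5 -0.3 0.3 0.002 0.002 -0.001 5;1 0 0 0 0 0 5;0 0 0 0 0 0 5;0 0 0 0 0 0 5'
python3 tgt.py 42.9 -0.3 54; python3 look.py w18;python3 tgt.py 42.9 -0.3 54;python3 - <<'E'
import cv2
i=cv2.imread("pics/w18.png");cv2.imwrite("pics/w18z.png",cv2.hconcat([cv2.resize(i[229:279,118:168],(400,400),interpolation=2),cv2.resize(i[229:279,402:452],(400,400),interpolation=2)]))
E
```

```text
clock: 30.6
position: [0.5447, 0.0418, 0.1041]
ee_rot: [-0.023, 0.5, 0.04, 0.865]
ft_force: [0.4, -0.4, -1.1]
grip_width: 0.152
clock 30.6 shelf mm [42.673  -0.2305 54.8596] rot left [-0.0001 -0.0003 -0.    ] F shelf [-0.2052 -0.4504 -1.0959] w 13.018656570726824
shift tool mm [ 0.8595 -0.0695  0.2272] in final axes [ 0.8596 -0.0695  0.227 ] world [ 0.6301 -0.0108 -0.6309]
t 30.6 q [ 0.0336 -0.014  -0.2219  2.2576  0.121   0.3789  1.3745] p [0.5447 0.0418 0.1041]
R [[0.4975504269968652, -0.0931999284074943, 0.8624136744857859], [0.04660655591034524, 0.9956474134839152, 0.08070970802180788], [-0.8661820833643542, 3.6981448725235955e-05, 0.4997285233914105]]
clock 30.65 shelf mm [42.6709 -0.2436 54.8868] rot left [-0.     -0.0003  0.    ] F shelf [-0.6272 -0.1845 -1.108 ] w 13.528230071269597
shift tool mm [ 0.8867 -0.0564  0.2293] in final axes [ 0.8868 -0.0564  0.2291] world [ 0.6442  0.0036 -0.6535]
```

View pics/w18z.png

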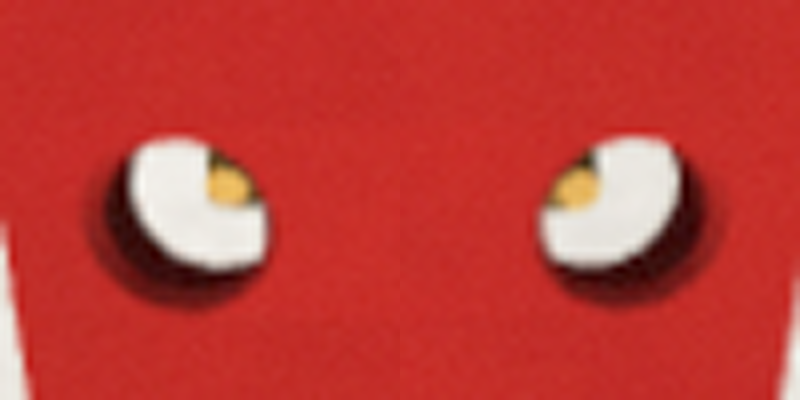

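Both pin tips now show symmetrically inside the holes, at about (146.6,252) and (424,252). Nudging 0.3 mm and descending while watching the force.

```bash
python3 -m handwheel '2 0 0.3 0 0 0 5;2 0 0 0 0 0 5;0 0 0 0 0 0 5'
python3 tgt.py 42.9 -0.25 50; python3 -m handwheel '2 0 0 0 0 0 5;2 0 0 0 0 0 5;0 0 0 0 0 0 5'
python3 tgt.py 42.9 -0.25 46;python3 look.py w19;python3 - <<'E'
import cv2
i=cv2.imread("pics/w19.png");cv2.imwrite("pics/w19z.png",cv2.hconcat([cv2.resize(i[229:279,118:168],(400,400),interpolation=2),cv2.resize(i[229:279,402:452],(400,400),interpolation=2)]))
E
```

```text
clock: 30.95
position: [0.5469, 0.042, 0.1006]
ee_rot: [-0.023, 0.5, 0.04, 0.865]
ft_force: [-0.2, 0.0, -1.5]
grip_width: 0.157
clock 30.95 shelf mm [42.8274 -0.2291 50.6427] rot left [ 0.0001 -0.0006 -0.    ] F shelf [-0.9509  0.0449 -1.1843] w 13.410248244851392
shift tool mm [ 0.6427 -0.0209  0.073 ] in final axes [ 0.6427 -0.0209  0.0726] world [ 0.3845  0.015  -0.5203]
clock: 31.25
position: [0.5489, 0.0421, 0.0971]
ee_rot: [-0.023, 0.5, 0.04, 0.865]
ft_force: [-0.5, 0.3, -1.5]
grip_width: 0.152
clock 31.25 shelf mm [42.8434 -0.2498 46.6453] rot left [ 0.     -0.0005  0.    ] F shelf [-1.1161  0.3006 -1.0583] w 12.988900055703201
shift tool mm [ 0.6453 -0.0002  0.0569] in final axes [ 0.6453 -0.0002  0.0566] world [ 0.37    0.0345 -0.5306]
t 31.25 q [ 0.0328  0.0085 -0.2218  2.2538  0.1398  0.3616  1.358 ] p [0.5489 0.0421 0.0971]
R [[0.4973654034641443, -0.09324267316088398, 0.862515773385485], [0.046575553662502864, 0.9956434120153286, 0.08077693923085821], [-0.8662900052742039, -3.50528308364767e-06, 0.4995414164508612]]
```

View pics/w19z.png

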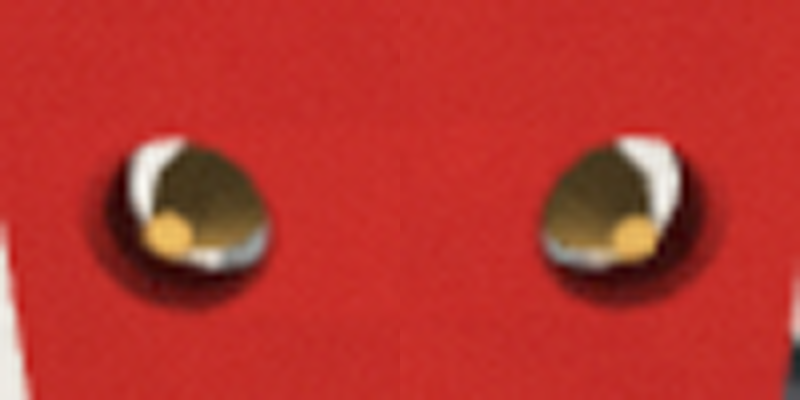

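Both pins are through the holes (white clearance all round, no side force). Continuing down.

```bash
python3 -m handwheel '2 0 0 0 0 0 5;2 0 0 0 0 0 5;2 0 0 0 0 0 5;0 0 0 0 0 0 5'
python3 tgt.py 42.9 -0.25 34; python3 -m handwheel '2 0 0 0 0 0 5;2 0 0 0 0 0 5;0 0 0 0 0 0 5'
python3 tgt.py 42.9 -0.25 33
```

```text
clock: 31.7
position: [0.5519, 0.0425, 0.0919]
ee_rot: [-0.023, 0.5, 0.04, 0.865]
ft_force: [0.1, -0.1, -1.4]
grip_width: 0.149
clock 31.7 shelf mm [42.8169 -0.2121 40.6397] rot left [ 0.0001 -0.0006 -0.    ] F shelf [-0.6295 -0.0689 -1.2819] w 12.749153318247002
shift tool mm [ 6.6396 -0.038   0.087 ] in final axes [ 6.6397 -0.0379  0.0831] world [ 3.3805  0.2785 -5.7086]
clock: 32.0
position: [0.554, 0.0426, 0.0885]
ee_rot: [-0.023, 0.5, 0.04, 0.865]
ft_force: [0.4, 0.2, -0.6]
grip_width: 0.155
clock 32.0 shelf mm [42.8926 -0.2694 36.674 ] rot left [-0.     -0.0005  0.    ] F shelf [ 0.005   0.2002 -0.7372] w 13.260030251350576
shift tool mm [3.674  0.0194 0.0091] in final axes [3.674  0.0194 0.0074] world [ 1.8336  0.1912 -3.178 ]
```

```bash
python3 -m handwheel '2 0 0 0 0 0 5;1 0 0 0 0 0 5;0 0 0 0 0 0 5'
python3 tgt.py 42.9 -0.25 33; python3 -m handwheel '1 0 0 0 0 0 5;0 0 0 0 0 0 5'
python3 tgt.py
```

```text
clock: 32.3
position: [0.5554, 0.0428, 0.086]
ee_rot: [-0.023, 0.5, 0.04, 0.865]
ft_force: [0.7, -0.2, -0.8]
grip_width: 0.154
clock 32.3 shelf mm [42.9431 -0.2416 33.7702] rot left [-0.     -0.0003 -0.    ] F shelf [ 0.2213 -0.2265 -0.998 ] w 13.122681589874727
shift tool mm [ 0.7702 -0.0084 -0.0428] in final axes [ 0.7702 -0.0084 -0.0431] world [ 0.3471  0.0241 -0.6886]
clock: 32.5
position: [0.5559, 0.0428, 0.0852]
ee_rot: [-0.023, 0.5, 0.04, 0.865]
ft_force: [-0.6, 0.0, -2.1]
grip_width: 0.157
clock 32.5 shelf mm [42.9795 -0.2323 32.8397] rot left [ 0.     -0.0002  0.    ] F shelf [-1.5234  0.0641 -1.5108] w 13.368775971930521
```

```bash
python3 -m handwheel '0.7 0 0 0 0 0 5;0 0 0 0 0 0 5'
python3 tgt.py; python3 -m handwheel '0.7 0 0 0 0 0 5;0 0 0 0 0 0 5'
python3 tgt.py
```

```text
clock: 32.7
position: [0.556, 0.0428, 0.0852]
ee_rot: [-0.023, 0.5, 0.04, 0.865]
ft_force: [-11.7, -1.0, 12.0]
grip_width: 0.154
clock 32.7 shelf mm [43.0565 -0.2321 32.7502] rot left [ 0.0001 -0.0002  0.0003] F shelf [-4.1242  0.1136 16.2869] w 13.13284594820276
clock: 32.9
position: [0.5561, 0.0428, 0.0851]
ee_rot: [-0.024, 0.5, 0.04, 0.865]
ft_force: [-28.2, -1.8, 29.2]
grip_width: 0.156
clock 32.9 shelf mm [43.0403 -0.2723 32.6729] rot left [ 0.0003 -0.0004  0.0008] F shelf [-9.8532  0.7953 39.3544] w 13.287076079417895
```

Plate is seated on yellow (contact at 32.75 mm, as expected). Easing, releasing, retreating.

```bash
python3 -m handwheel '-1.1 0 0 0 0 0 5;0 0 0 0 0 0 5'; python3 tgt.py
python3 -m handwheel '0 0 0 0 0 0 40;0 0 0 0 0 0 40;0 0 0 0 0 0 40;0 0 0 0 0 0 40'
python3 tgt.py
python3 -m handwheel '-10 0 0 0 0 0 40;-20 0 0 0 0 0 40;-25 0 0 0 0 0 40;-25 0 0 0 0 0 40;-25 0 0 0 0 0 50;-20 0 0 0 0 0 60;0 0 0 0 0 0 60'
python3 tgt.py;python3 chk.py w20 yellow_mailer cover blue_mailer;python3 -c "
from h import *
shot('scene','s20');shot('side','d20')"
```

```text
clock: 33.1
position: [0.5562, 0.0428, 0.0854]
ee_rot: [-0.023, 0.499, 0.04, 0.865]
ft_force: [0.0, 0.2, -1.7]
grip_width: 0.156
clock 33.1 shelf mm [43.2783 -0.2555 32.8312] rot left [0.     0.0004 0.0001] F shelf [-0.8371  0.1869 -1.4856] w 13.30701606123918
clock: 33.5
position: [0.5562, 0.0429, 0.085]
ee_rot: [-0.023, 0.5, 0.04, 0.865]
ft_force: [0.1, -0.1, 0.3]
grip_width: 0.466
clock 33.5 shelf mm [43.0727 -0.2076 32.5413] rot left [-0.     -0.0001 -0.    ] F shelf [ 0.2281 -0.0879  0.2577] w 39.80481010093585
clock: 34.2
position: [0.4942, 0.0372, 0.1967]
ee_rot: [-0.023, 0.497, 0.041, 0.866]
ft_force: [-0.4, -0.4, 0.9]
grip_width: 0.706
clock 34.2 shelf mm [ 44.9835  -0.08   160.343 ] rot left [ 0.0002  0.0048 -0.0001] F shelf [ 0.1093 -0.3198  1.0025] w 60.27948913662669
cover 0.94 z top mm 27.8454553923485 slopes [-0.0007 -0.0009] rect shelf mm ((40.468505859375, -0.14398956298828125), (178.62850952148438, 49.41464614868164), 89.90286254882812)
```

View pics/w20.png

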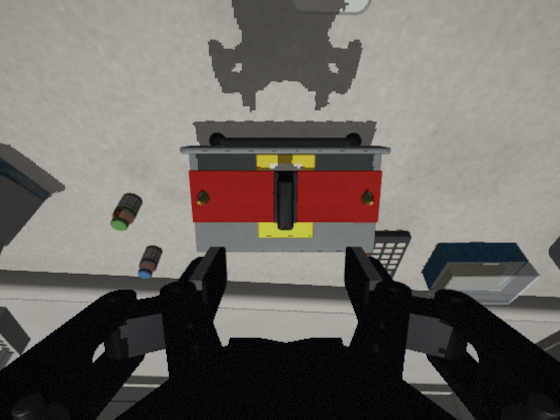

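View pics/d20.png

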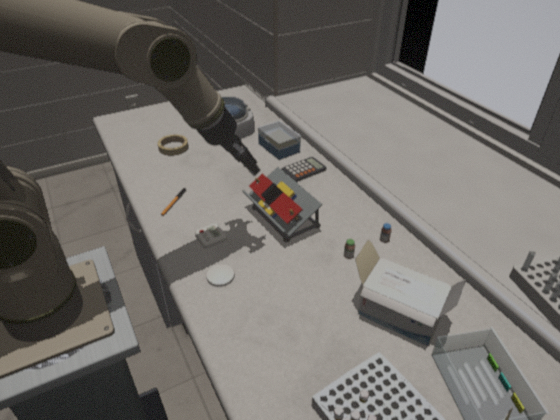

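Pins at (203,198) and (368,198) come through the holes, and the cover lies flat (top 27.8 mm measured, slopes <0.001). One more check for drift and for yellow's position, after a short wait.

```bash
python3 -m handwheel '-10 0 0 0 0 0 60;0 0 0 0 0 0 60;0 0 0 0 0 0 60;0 0 0 0 0 0 60;0 0 0 0 0 0 60;0 0 0 0 0 0 60'
python3 chk.py w21 cover; python3 - <<'E'
from h import *; import tgt
c=shot("wrist");S=(cloud(c)-tgt.O)@tgt.B
hsv=cv2.cvtColor(c["color"],cv2.COLOR_BGR2HSV)
y=(hsv[...,0]>20)&(hsv[...,0]<36)&(hsv[...,1]>120)&(abs(S[...,2]-.0228)<.004)&(abs(S[...,1])<.05)
P=S[y];print("yellow",len(P),"x",np.percentile(P[:,0],[1,99]),"y",np.percentile(P[:,1],[1,99]),"zmed",np.median(P[P[:,0]>.06][:,2]),np.median(P[P[:,0]<.02][:,2]))
b=(hsv[...,0]>100)&(hsv[...,0]<130)&(hsv[...,1]>120)&(abs(S[...,1])<.06)&(abs(S[...,0]-.05)<.07);P=S[b];print("blue visible",len(P), P[:3] if len(P) else "")
for n in("scene","side"):
    c=shot(n);S0=cloud(c)
    for t in("green_vial","blue_vial","timer","pen"):
        r=cams.outline_of(n,t)[:1]
        if r: print(n,t,round(r[0]["conf"],2),np.nanmedian(S0[r[0]["region"]],0))
E
```

```text
clock: 35.1
position: [0.4888, 0.0365, 0.2018]
ee_rot: [-0.023, 0.5, 0.04, 0.865]
ft_force: [-1.2, 0.7, 0.1]
grip_width: 0.702
cover 0.59 z top mm 27.821033535346217 slopes [-0.0024 -0.0011] rect shelf mm ((40.45566940307617, 0.3389129638671875), (178.93545532226562, 49.67557907104492), 89.75487518310547)
yellow 1338 x [0.001  0.0839] y [-0.0268  0.0278] zmed 0.02263984908147195 0.022589351728945557
blue visible 5738 [[ 0.017  -0.0058  0.0301]
 [ 0.0189 -0.0049  0.0302]
 [ 0.0183 -0.0001  0.0344]]
scene green_vial 0.29 [0.5998 0.0842 0.0745]
scene blue_vial 0.55 [ 0.7571 -0.1424  0.0274]
scene timer 0.74 [0.3829 0.068  0.0154]
scene pen 0.66 [0.5962 0.0888 0.0731]
side green_vial 0.7 [0.5861 0.0376 0.0908]
side blue_vial 0.61 [ 0.7593 -0.1561  0.029 ]
side timer 0.64 [0.3854 0.0515 0.0147]
```

```bash
python3 -c "
from workcell import hand_in
print(hand_in())"
```

```text
the job is handed in; nothing more can be done
None
```

The blue mailer, the yellow mailer and the cover plate are all on the shelf as asked, and I handed the job in at about 35 s of the 69 s allowed. `hand_in()` gave no verdict.

**What I did:** I laid blue flat against the ledge and let go, then stacked yellow on it the same way. I lowered the cover with both pins through its holes, let go, and moved the arm clear.

**Last checks, in the shelf frame:**

| Item | Position | Flatness and fit |
|---|---|---|
| Blue | x ≈ 42.8, y ≈ 1.0 mm, measured just after release | flat and square; hidden under yellow and the cover since then, so not seen again |
| Yellow | x from 1 to 84 mm (centre ≈ 42.4), y ≈ 0.5 mm | flat |
| Cover | x ≈ 40.5, y ≈ 0 mm, unchanged between two looks 0.9 s apart | top 27.8 mm, tilt at most 0.0024; both pins visible through the holes |

**Disagreements:**
- **Wrist depth:** it reads about 1.2–1.6 mm low throughout. That explains the cover's 27.8 mm against the expected 29 mm; contact forces confirmed the real heights.
- **Ledge position:** my first estimate was 1.5 mm off. I corrected it from the contact with blue.
- **Bystanders:** the final pictures put the timer and the blue vial where they started. The networks mistook the rack for the green vial in both fixed views and for the pen in one, missing the pen in the other, so those two were not measured. The pen is in place by eye in the side picture, as is the green vial; nothing touched either.

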